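Set out the twist-wrapped sweets on their display trays

TASK

Set out the counter display: lay each of the four twist-wrapped sweets on the display tray of its own wrapper colour, right way up as it lies now, centred and lengthwise along the tray, flat between the end lips. Leave the two star-shaped sweets where they are.

Things in the scene. Friction and masses are not known exactly. Their poses are not given: they have to be found in the camera images.
- twist_blue_mid (a point): blue foil-wrapped sweet with a twisted tail at each end, loose, about 14 g, lying on the worktop; 67 mm long (its y axis), 46 mm wide (x), 32 mm high (z, up). Rigid; grip it from above across its width. Point: its centre, half-way up (16 mm above its underside).
- twist_orange_mid (a point): orange foil-wrapped sweet with a twisted tail at each end, loose, about 14 g, lying on the worktop; 75 mm long (its y axis), 50 mm wide (x), 35 mm high (z, up). Rigid; grip it from above across its width. Point: its centre, half-way up (17.5 mm above its underside).
- twist_yellow_mid (a point): yellow foil-wrapped sweet with a twisted tail at each end, loose, about 14 g, lying on the worktop; 71 mm long (its y axis), 45 mm wide (x), 32 mm high (z, up). Rigid; grip it from above across its width. Point: its centre, half-way up (16 mm above its underside).
- twist_green_mid (a point): green foil-wrapped sweet with a twisted tail at each end, loose, about 14 g, lying on the worktop; 75 mm long (its y axis), 49 mm wide (x), 35 mm high (z, up). Rigid; grip it from above across its width. Point: its centre, half-way up (17.5 mm above its underside).
- tray_blue_top (a point): blue display tray, a flat rectangle fixed to the worktop: 60 mm wide (its x axis), 100 mm long (y), its flat top 5 mm above the worktop, with a lip 3 mm higher along each short end (90 mm between the lips) and none along the long sides. Point: the centre of the flat top, where the sweet's underside is to rest; z up.
- tray_orange_top (a point): orange display tray, a flat rectangle fixed to the worktop: 60 mm wide (its x axis), 100 mm long (y), its flat top 5 mm above the worktop, with a lip 3 mm higher along each short end (90 mm between the lips) and none along the long sides. Point: the centre of the flat top, where the sweet's underside is to rest; z up.
- tray_yellow_top (a point): yellow display tray, a flat rectangle fixed to the worktop: 60 mm wide (its x axis), 100 mm long (y), its flat top 5 mm above the worktop, with a lip 3 mm higher along each short end (90 mm between the lips) and none along the long sides. Point: the centre of the flat top, where the sweet's underside is to rest; z up.
- tray_green_top (a point): green display tray, a flat rectangle fixed to the worktop: 60 mm wide (its x axis), 100 mm long (y), its flat top 5 mm above the worktop, with a lip 3 mm higher along each short end (90 mm between the lips) and none along the long sides. Point: the centre of the flat top, where the sweet's underside is to rest; z up.
- star_yellow_mid (a point): yellow foil-wrapped star-shaped sweet, 51 x 48 x 20 mm, loose on the worktop, a bystander. Point: its centre, half-way up. Behind all these stands a fixed espresso machine: body from world x = 0.58 on, y -0.36 to 0.28; two handles at y = 0.10 and -0.18 stick out to x = 0.51, 0.24 to 0.29 m up.
- star_green_mid (a point): green foil-wrapped star-shaped sweet, 51 x 48 x 20 mm, loose on the worktop, a bystander. Point: its centre, half-way up. The espresso machine behind is close: draw the arm back to about x = 0.36 before moving it sideways.

How it is judged:
By the outcome, as a careful person would: the job done as asked, in the order asked, and still so for the second after the job is handed in, with the robot touching nothing.
It also fails if it takes over 122 s, if anything falls off the work surface, if the arm or the gripper's body presses on something with over 40 N, if the wrist force passes 120 N, or if a joint passes its speed limit or range.

ROBOT

A 7-joint arm with a two-finger parallel gripper is mounted at the origin on a cart in front of the work surface, level with it; the furniture and walls round the work are solid. World frame = base frame: x ahead of the robot, y to its left, z up, the work surface at z = 0. Lengths are in m, angles in rad, forces in N, time in s.
With the tool pointing down it reaches from about 0.4 to 0.85 m from the base axis. Payload 4.4 kg.
Tool frame: the origin (TCP) lies midway between the tips of the shut fingers; the grasp point (between the pads) lies 19 mm behind it; x points along the fingers, y is the direction in which the jaws open and shut, and the axes are right-handed (so a half turn about x gives the same grasp; the last joint's range is limited). The gripper opens to 94 mm and grips with 3 to 60 N. Pads are 16 mm wide; open, the fingers measure 119 mm over their backs; the gripper's body (75 mm by 177 mm) begins 78 mm behind the grasp point.
Start: joints at [1.06, 0.628, 0.038, 1.517, -0.027, 0.996, -0.02], TCP at [0.28, -0.587, 0.205] pointing down, gripper open.
Joint ranges: [-3.06, 3.06], [-0.37, 2.12], [-1.25, 1.32], [0.18, 2.47], [-1.1, 4.24], [0.23, 1.98], [-2.94, 2.94]. Speed limits (rad/s): [2.57, 2.57, 3.14, 3.14, 3.14, 3.14, 3.14].

INTERFACE

Orientations are given as a unit quaternion [w, x, y, z].
In Python, from plant import ctrl gives the robot as it stands.
- The arm moves only by the tool drive_tool, never from a script. Its argument "plan" is one flat list of numbers, 7 for each row, row after row: the turn, a rotation vector about the tool's x, y, z normalised to -1 to 1, where 1 is pi rad, then the shift along the tool's x, y, z normalised to -1 to 1, where 1 is 25 cm, then the closure, from -1 (fully open) to 1 (shut). In form: [wx, wy, wz, tx, ty, tz, gripper, wx, wy, wz, tx, ty, tz, gripper, ...]. A call has 1 to 5 rows; each row is the pose to reach, as a shift and turn from the pose commanded when the call began, along the tool's axes at that moment, turning the shorter way round; what a row does not reach only later rows make up. A row lasts 1/8 s, in which the tool goes at most 62.5 mm and 10.7 degrees, less where a joint would pass 70% of its speed; a pose out of reach is approached as far as the arm can. A call with a number of a shift or a turn outside -1 to 1 is refused whole. A call with a gripper value outside its range is refused whole. The fingers move at their own pace and stop on an object; the grip force is fixed at half the most. Time passes only in rows, so rows that repeat a pose let the fingers close. It gives the time, the measured TCP pose, the force and the opening at its end, in the units of the state.
- ctrl.state(): the state, without advancing time (a new reading comes with each control period).
- ctrl.snapshot(name): name is "scene" or "side" or "wrist"; returns a dict with "image" (480x640x3 uint8, red, green, blue), "K" (3x3 intrinsics, pixels), "k1" (the pictures are not rectified: a ray, as slopes to the right and down, at radius r is drawn at 1 + k1 r^2 times it, then the intrinsics apply), "rvec" (rotation vector, rad) and "tvec" (3), from world to camera coordinates, as OpenCV has them. Camera axes: x right, y down, z forward; pixel columns grow to the right and rows downward; lengths in m; the calibration is good to about 2 mm. A picture is of the moment at which its call begins. There is no depth.
- ctrl.sign_off(): hands the job in, once; it reports no verdict.
The state is a dict: "time_s": time; "joints": joint angles; "qvel": joint speeds; "joint_efforts": joint torques, N m; "position": TCP position; "ee_rot": TCP orientation; "ft_force": force on the tool from outside, world axes, zero at the start; "torque": the same for the moment, N m; "width": opening from 0.0 (shut) to 1.0 (fully open).
Only numpy, scipy, OpenCV 4.12 (cv2) and the standard library are available. Lean on these libraries where they do the work, as an engineer would, in place of code of your own. Each camera call takes 0.05 s, during which the arm holds its last target.

## Working session

There is one attempt and no reset: what is moved stays moved. The work goes in short steps, Python scripts to look and compute and a tool call to move; the robot and the scene stay as the last step left them, time stands still between calls to the robot, and variables do not carry over. Pictures are saved under pics/ and viewed, and the job is handed in when it is done.

Besides the shell and the picture viewer there is one more tool, called after "Emit:" in YAML: its name, and indented under it one key for each argument. drive_tool: Moves the arm, as the interface text tells. Its arguments: {"type":"object","properties":{"plan":{"type":"array","items":{"type":"number","minimum":-1,"maximum":1}}},"required":["plan"]}

```bash
mkdir -p pics; ls; python3 - <<'E'
from plant import ctrl
import cv2,numpy as np
print(ctrl.state())
for n in ["scene","side","wrist"]:
    s=ctrl.snapshot(n)
    cv2.imwrite(f"pics/{n}0.png",s["image"][:,:,::-1])
    print(n,s["K"],s["k1"],s["rvec"],s["tvec"])
E
```

```text
pics
{'time_s': 0.0, 'joints': array([ 1.06021646,  0.62934439,  0.03841705,  1.51831852, -0.02698663,
        0.99627038, -0.02000316]), 'qvel': array([-0.0007994 , -0.00055182,  0.00077564, -0.00027816,  0.0022948 ,
       -0.00065956, -0.00206439]), 'joint_efforts': array([ 1.31013323e-05, -5.49725783e+01,  1.14368353e+00, -1.86628139e+01,
       -5.22929092e-02,  2.37535505e-02,  1.56344240e-04]), 'position': array([ 0.27943183, -0.58616765,  0.20457061]), 'ee_rot': array([-0.15534187, -0.68954181, -0.15659633,  0.68983953]), 'ft_force': array([ 0.97993064, -0.01578526, -0.17366083]), 'torque': array([ 0.03613072,  0.03450643, -0.01694696]), 'width': 1.0013961165315137}
scene [[467.88968342   0.         320.33949438]
 [  0.         467.88968342 240.87238018]
 [  0.           0.           1.        ]] -0.12328816488946048 [ 0.92514228 -2.51895514  1.03850954] [0.36107143 0.2923104  0.78761718]
side [[619.52975114   0.         315.00573286]
 [  0.         619.52975114 230.35751602]
 [  0.           0.           1.        ]] -0.06728586793015717 [ 2.06141925e+00  4.48853760e-02 -1.08992745e-03] [-0.51811964  0.01650505  1.55350379]
wrist [[363.37127951   0.         320.82093639]
 [  0.         363.37127951 233.99668546]
 [  0.           0.           1.        ]] 0.005167546451601698 [-2.45989831  1.5507608   0.21069677] [-0.65043241 -0.02785011  0.39114263]
```

View pics/scene0.png

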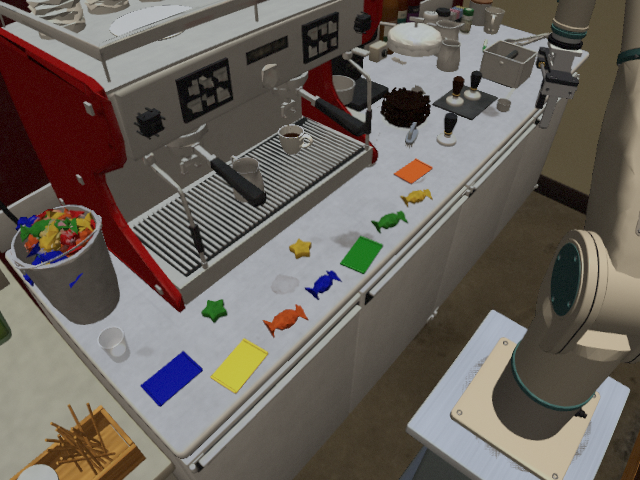

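View pics/side0.png

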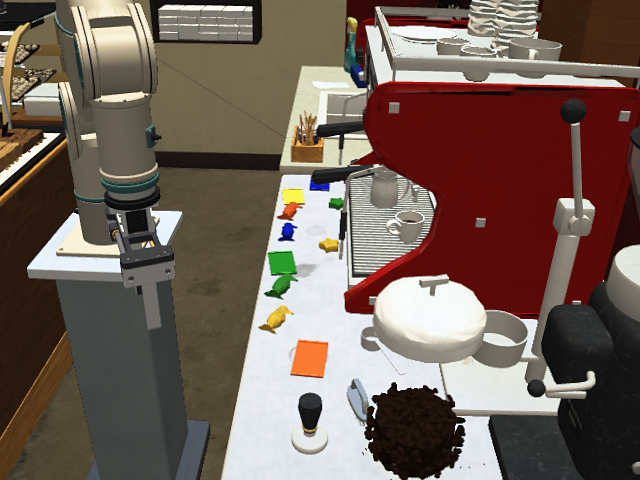

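View pics/wrist0.png

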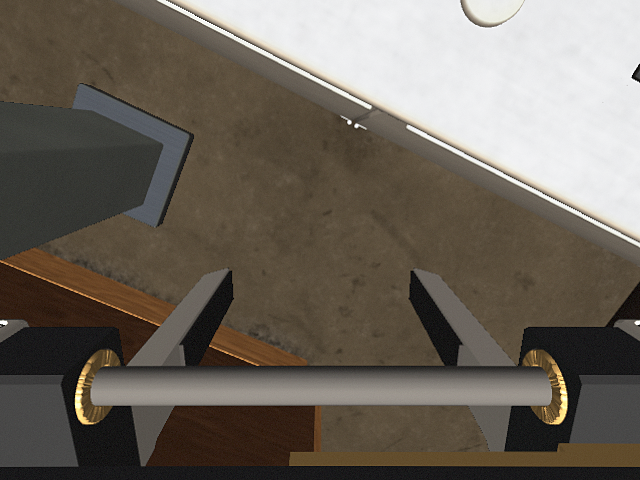

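The scene view shows the trays: blue (172,378), yellow (240,365), green (362,254), orange (412,171). The sweets are orange (287,320), blue (323,285), green (390,221) and yellow (417,197). The stars are at (214,310) and (300,248). Next I'll segment them and locate them in the world frame.

```bash
cat > h.py <<'E'
import cv2,numpy as np
from scipy.spatial.transform import Rotation as R
def cam(s):
    return s["K"],np.array([s["k1"],0,0,0.]),R.from_rotvec(np.ravel(s["rvec"])).as_matrix(),np.ravel(s["tvec"])
def toplane(s,uv,z):
    K,d,Rm,t=cam(s)
    p=cv2.undistortPoints(np.array(uv,float).reshape(-1,1,2),K,d).reshape(-1,2)
    r=np.c_[p,np.ones(len(p))]@Rm
    c=-Rm.T@t
    return (c+r*((z-c[2])/r[:,2])[:,None])[:,:2]
def proj(s,P):
    K,d,Rm,t=cam(s)
    return cv2.projectPoints(np.array(P,float).reshape(-1,1,3),Rm and 0 if False else cv2.Rodrigues(Rm)[0],t,K,d)[0].reshape(-1,2)
HUE={'blue':(110,130),'green':(45,75),'yellow':(20,34),'orange':(3,17)}
def blobs(im,col,amin=40,smin=150):
    hsv=cv2.cvtColor(im,cv2.COLOR_RGB2HSV)
    lo,hi=HUE[col]
    m=cv2.inRange(hsv,(lo,smin,60),(hi,255,255))
    n,l,st,c=cv2.connectedComponentsWithStats(m)
    return [(st[i,4],c[i],(l==i).astype(np.uint8)) for i in range(1,n) if st[i,4]>=amin]
E
python3 - <<'E'
from plant import ctrl
from h import *
for n in ["scene","side"]:
    s=ctrl.snapshot(n)
    for c in HUE:
        for a,ce,m in blobs(s["image"],c):
            xy=toplane(s,[ce],0.01)[0]
            if -0.7<xy[1]<0.7 and 0.2<xy[0]<0.9:
                cnt=max(cv2.findContours(m,0,2)[0],key=cv2.contourArea)
                w=toplane(s,cnt.reshape(-1,2),0.006).astype(np.float32)
                r=cv2.minAreaRect(w*1000)
                print(n,c,a,ce.round(),xy.round(3),np.round(r[0]),np.round(r[1]),round(r[2],1))
E
```

```text
scene blue 306 [323. 283.] [0.451 0.017] [453.  16.] [74. 33.] 82.6
scene blue 1548 [171. 378.] [0.515 0.365] [518. 363.] [98. 59.] 89.2
scene green 232 [390. 220.] [ 0.455 -0.236] [ 457. -240.] [76. 37.] 61.5
scene green 815 [361. 255.] [ 0.439 -0.099] [ 442. -104.] [57. 98.] 9.9
scene green 283 [214. 309.] [0.574 0.211] [575. 209.] [44. 49.] 26.9
scene yellow 221 [416. 196.] [ 0.454 -0.352] [ 455. -357.] [81. 40.] 63.2
scene yellow 241 [300. 249.] [ 0.554 -0.025] [559. -27.] [44. 53.] 34.5
scene yellow 1481 [239. 365.] [0.441 0.266] [444. 263.] [58. 98.] 8.6
scene orange 476 [413. 171.] [ 0.518 -0.438] [ 520. -444.] [100.  59.] 84.8
scene orange 508 [285. 319.] [0.449 0.136] [450. 133.] [79. 40.] 72.7
scene orange 3954 [ 90. 449.] [0.511 0.541] [515. 534.] [187. 134.] 27.2
side blue 125 [318. 186.] [0.518 0.329] [519. 358.] [54. 93.] 0.8
side blue 174 [287. 232.] [0.446 0.04 ] [448.  48.] [95. 33.] 84.6
side green 109 [336. 203.] [0.569 0.218] [569. 229.] [60. 36.] 89.7
side green 818 [281. 270.] [ 0.446 -0.146] [ 447. -150.] [ 66. 196.] 4.2
side yellow 276 [293. 196.] [0.446 0.256] [446. 262.] [ 56. 102.] 7.9
side yellow 188 [329. 245.] [ 0.554 -0.022] [551. -13.] [44. 66.] 0.1
side yellow 351 [275. 319.] [ 0.449 -0.332] [ 452. -325.] [88. 36.] 64.5
side orange 778 [307. 146.] [0.468 0.659] [468. 771.] [108. 480.] 0.1
side orange 200 [289. 211.] [0.443 0.16 ] [446. 171.] [107.  43.] 76.1
side orange 1111 [310. 358.] [ 0.523 -0.451] [ 523. -444.] [102.  58.] 85.0
```

```bash
python3 - <<'E'
from plant import ctrl
from h import *
q=ctrl.state()['ee_rot']; M=R.from_quat(q,scalar_first=True).as_matrix(); print(M.round(3))
s=ctrl.snapshot("wrist"); K,d,Rm,t=cam(s); c=-Rm.T@t
print('cam in tool',(M.T@(c-ctrl.state()['position'])).round(3)); print((M.T@Rm.T).round(3))
s=ctrl.snapshot("scene");im=s["image"][:,:,::-1]
cv2.imwrite("pics/a.png",np.hstack([cv2.resize(im[0:150,490:640],(500,500),interpolation=2)[:, :390],cv2.resize(im[140:290,280:460],(400,500),interpolation=2)]))
E
```

```text
[[-0.     0.43  -0.903]
 [ 0.001 -0.903 -0.43 ]
 [-1.    -0.001 -0.   ]]
cam in tool [-0.179  0.001 -0.077]
[[-0.    -0.265  0.964]
 [ 1.     0.001  0.001]
 [-0.001  0.964  0.265]]
```

View pics/a.png

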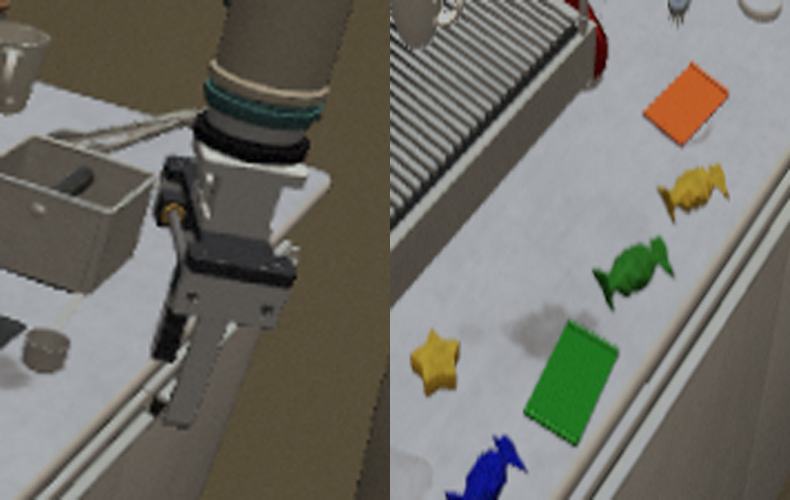

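```bash
python3 - <<'E'
from plant import ctrl
from h import *
s=ctrl.snapshot("scene")
for n,uv in dict(cupbase=(117,358),cupbaseR=(127,345),bucketR=(118,300),bucketF=(80,322),redcornerfloor=(180,305),redR=(375,158),drip_left_front=(205,265),spoon=(410,145),saucer=(365,107),beanfront=(400,125),tamper=(446,145),edge=(300,390),edge2=(190,458),handle1=(262,198),handle2=(372,150)).items():
    print(n,toplane(s,[uv],0)[0].round(3),toplane(s,[uv],0.26)[0].round(3))
s=ctrl.snapshot("side")
for n,uv in dict(saucer=(372,348),spoon=(355,395),cake=(383,335),tamper=(310,450),beanL=(365,430)).items():
    print(n,toplane(s,[uv],0)[0].round(3),toplane(s,[uv],0.1)[0].round(3))
E
```

```text
cupbase [0.633 0.408] [0.435 0.439]
cupbaseR [0.643 0.378] [0.442 0.419]
bucketR [0.753 0.327] [0.514 0.386]
bucketF [0.764 0.413] [0.521 0.442]
redcornerfloor [0.642 0.248] [0.44  0.333]
redR [ 0.638 -0.431] [ 0.438 -0.115]
drip_left_front [0.688 0.142] [0.471 0.263]
spoon [ 0.598 -0.552] [ 0.412 -0.195]
saucer [ 0.831 -0.646] [ 0.565 -0.257]
beanfront [ 0.682 -0.627] [ 0.467 -0.244]
tamper [ 0.518 -0.624] [ 0.359 -0.242]
edge [0.329 0.226] [0.234 0.319]
edge2 [0.382 0.434] [0.269 0.456]
handle1 [ 0.755 -0.102] [0.515 0.102]
handle2 [ 0.667 -0.458] [ 0.457 -0.133]
saucer [ 0.641 -0.402] [ 0.629 -0.526]
spoon [ 0.605 -0.532] [ 0.598 -0.64 ]
cake [ 0.665 -0.36 ] [ 0.649 -0.49 ]
tamper [ 0.532 -0.659] [ 0.534 -0.75 ]
beanL [ 0.62  -0.613] [ 0.61 -0.71]
```

```bash
cat > go.py <<'E'
import sys
from plant import ctrl
from h import *
x,y,z,a=map(float,sys.argv[1:5]); a=np.radians(a)
st=ctrl.state(); M=R.from_quat(st['ee_rot'],scalar_first=True).as_matrix()
c,s=np.cos(a),np.sin(a)
T=np.array([[0,c,s],[0,s,-c],[-1,0,0]])
rv=R.from_matrix(M.T@T).as_rotvec()/np.pi
sh=M.T@(np.array([x,y,z])-st['position'])/0.25
print('turn',rv.round(4),np.degrees(np.linalg.norm(rv*np.pi)).round(1),'deg shift',sh.round(4),'rows',max(np.linalg.norm(sh)*4,np.degrees(np.linalg.norm(rv*np.pi))/10.7).round(2))
print('pos',st['position'].round(4),'t',round(st['time_s'],2),'w',round(st['width'],3),'F',st['ft_force'].round(1))
E
python3 go.py 0.36 -0.36 0.17 -20; python3 go.py 0.36 -0.36 0.17 0
```

```text
turn [-0.2473 -0.      0.    ] 44.5 deg shift [ 0.1417 -0.6804 -0.6802] rows 4.16
pos [ 0.2797 -0.5867  0.2054] t 0.45 w 0.997 F [ 0.2 -0.1 -0.4]
turn [-0.3584 -0.      0.    ] 64.5 deg shift [ 0.1417 -0.6804 -0.6802] rows 6.03
pos [ 0.2797 -0.5867  0.2054] t 0.45 w 0.997 F [ 0.2 -0.1 -0.4]
```

Emit:
drive_tool:
  plan: [-0.25, 0, 0, 0.14, -0.68, -0.68, -1, -0.25, 0, 0, 0.14, -0.68, -0.68, -1, -0.25, 0, 0, 0.14, -0.68, -0.68, -1, -0.25, 0, 0, 0.14, -0.68, -0.68, -1, -0.25, 0, 0, 0.14, -0.68, -0.68, -1]

```text
time_s: 1.08
position: [0.3617, -0.3554, 0.1704]
ee_rot: [0.41, 0.576, 0.412, -0.575]
ft_force: [0.0, -0.9, -0.6]
width: 0.997
```

Emit:
drive_tool:
  plan: [0, 0, 0, 0, 0, 0, -1, 0, 0, 0, 0, 0, 0, -1]

```text
time_s: 1.32
position: [0.3595, -0.3619, 0.1706]
ee_rot: [-0.407, -0.578, -0.407, 0.578]
ft_force: [-0.8, -0.5, -1.0]
width: 0.999
```

```bash
cat > look.py <<'E'
import sys
from plant import ctrl
from h import *
s=ctrl.snapshot("wrist")
cv2.imwrite(f"pics/{sys.argv[1]}.png",s["image"][:,:,::-1])
for c in HUE:
    for a,ce,m in blobs(s["image"],c,300,120):
        xy=toplane(s,[ce],0.01)[0]
        if -0.7<xy[1]<0.7 and 0.35<xy[0]<0.62:
            x,y,w,h=cv2.boundingRect(m)
            edge=x<2 or y<2 or x+w>638 or y+h>478
            cnt=max(cv2.findContours(m,0,1)[0],key=cv2.contourArea)
            for z in (0.006,0.016):
                W=toplane(s,cnt.reshape(-1,2),z).astype(np.float32)
                r=cv2.minAreaRect(W*1000)
                # moments of filled area
                mm=cv2.moments((W*1e4).astype(np.float32)); cen=np.array([mm['m10'],mm['m01']])/mm['m00']/10
                ang=0.5*np.degrees(np.arctan2(2*mm['mu11'],mm['mu20']-mm['mu02']))
                print(c,a,ce.round(),'EDGE' if edge else '',z,'rect',np.round(r[0],1),np.round(r[1]),round(r[2],1),'mom',cen.round(1),ang.round(1))
st=ctrl.state();print(st['position'].round(4),st['time_s'])
E
python3 look.py w1
```

```text
green 2553 [369.  35.] EDGE 0.006 rect [ 452.1 -230.1] [58. 45.] 67.1 mom [ 451.7 -228.2] 65.7
green 2553 [369.  35.] EDGE 0.016 rect [ 450.2 -231.9] [56. 43.] 67.1 mom [ 449.8 -230. ] 65.7
yellow 1974 [410. 164.]  0.006 rect [ 455.1 -345. ] [74. 38.] 63.9 mom [ 455.1 -345.7] 62.2
yellow 1974 [410. 164.]  0.016 rect [ 453.  -343.4] [72. 37.] 63.9 mom [ 453.1 -344.1] 62.2
orange 5898 [504. 235.]  0.006 rect [ 522.9 -443.7] [100.  60.] 85.5 mom [ 522.8 -443.7] 85.4
orange 5898 [504. 235.]  0.016 rect [ 518.9 -439.2] [97. 58.] 85.5 mom [ 518.8 -439.2] 85.4
[ 0.3594 -0.3617  0.1706] 1.375
```

View pics/w1.png

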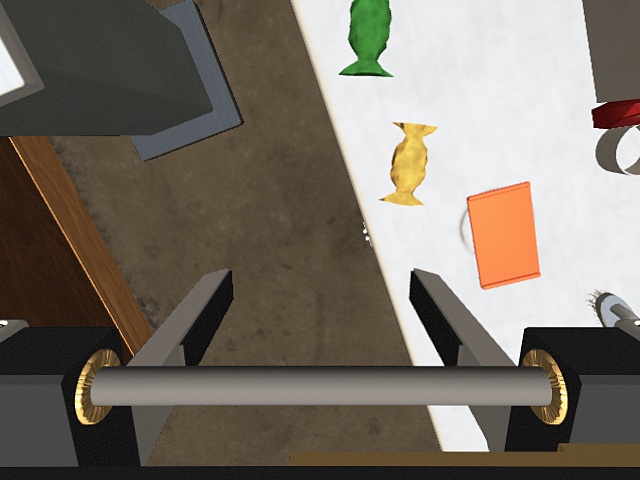

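```bash
python3 go.py 0.453 -0.344 0.09 -25
```

```text
turn [ 0.0294  0.0003 -0.0001] 5.3 deg shift [ 0.3222  0.3282 -0.1933] rows 2.0
pos [ 0.3594 -0.3617  0.1706] t 1.38 w 1.002 F [-0.3  0.   0.4]
```

Emit:
drive_tool:
  plan: [0.03, 0, 0, 0.32, 0.33, -0.19, -1, 0.03, 0, 0, 0.32, 0.33, -0.19, -1, 0.03, 0, 0, 0.32, 0.33, -0.19, -1, 0.03, 0, 0, 0.32, 0.33, -0.19, -1]

```text
time_s: 1.88
position: [0.4526, -0.3439, 0.0903]
ee_rot: [-0.38, -0.596, -0.38, 0.597]
ft_force: [0.3, -0.2, -0.6]
width: 1.003
```

```bash
cat > fit.py <<'E'
import sys
from plant import ctrl
from h import *
# fit bbox orientation: fit.py name colour L W z near_x near_y
name,c=sys.argv[1:3]; L,W,z,nx,ny=map(float,sys.argv[3:8])
s=ctrl.snapshot("wrist"); cv2.imwrite(f"pics/{name}.png",s["image"][:,:,::-1])
bs=[(np.hypot(*(toplane(s,[b[1]],z/1000)[0]*1000-[nx,ny])),b) for b in blobs(s["image"],c,300,100)]
d,b=min(bs,key=lambda t:t[0]); 
cnt=max(cv2.findContours(b[2],0,1)[0],key=cv2.contourArea).reshape(-1,2).astype(float)
P=toplane(s,cnt,z/1000)*1000
print('dist',d.round(1),'area',b[0],'bbox',cnt.min(0),cnt.max(0))
for a in range(int(sys.argv[8]),int(sys.argv[9]),3):
    r=np.radians(a); u=np.array([np.cos(r),np.sin(r)]); v=np.array([-u[1],u[0]])
    p,q=P@u,P@v
    cen=u*(p.max()+p.min())/2+v*(q.max()+q.min())/2
    # widths near tails and body
    print(a,'L %.1f W %.1f'%(np.ptp(p),np.ptp(q)),cen.round(1))
mm=cv2.moments(P.astype(np.float32)); print('mom',mm['m10']/mm['m00'],mm['m01']/mm['m00'],0.5*np.degrees(np.arctan2(2*mm['mu11'],mm['mu20']-mm['mu02'])))
print(ctrl.state()['position'].round(4),ctrl.state()['time_s'])
E
python3 fit.py w2 yellow 71 45 16 453 -344 50 84
```

```text
dist 0.9 area 2997 bbox [294. 193.] [346. 292.]
50 L 78.2 W 49.2 [ 454.7 -345.1]
53 L 77.8 W 46.1 [ 454.7 -345.3]
56 L 77.1 W 43.0 [ 454.7 -345.5]
59 L 76.4 W 39.7 [ 454.7 -345.6]
62 L 75.8 W 38.3 [ 453.9 -345.3]
65 L 75.4 W 38.4 [ 452.2 -344.9]
68 L 76.1 W 41.4 [ 452.2 -344.7]
71 L 76.6 W 44.8 [ 452.4 -344.5]
74 L 76.9 W 48.1 [ 452.5 -344.3]
77 L 77.0 W 51.3 [ 452.7 -344.1]
80 L 76.8 W 54.4 [ 452.8 -343.9]
83 L 76.5 W 57.3 [ 452.9 -343.6]
mom 451.33526536707285 -345.23429141388186 62.933900183597856
[ 0.4525 -0.3444  0.0911] 1.925
```

View pics/w2.png

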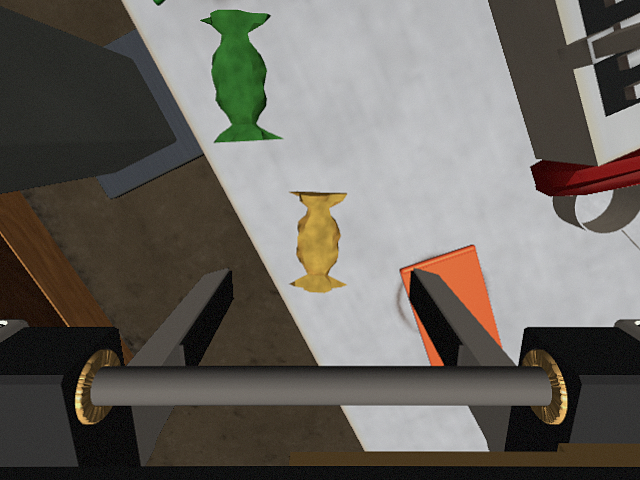

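```bash
sed -i 's/300,100)\]/300,int(sys.argv[10]) if len(sys.argv)>10 else 70)]/' fit.py; python3 fit.py w3 yellow 71 45 16 453 -344 61 69; python3 go.py 0.453 -0.3445 0.003 -26
```

```text
dist 1.0 area 3009 bbox [294. 191.] [346. 291.]
61 L 76.3 W 38.3 [ 454.6 -345.6]
64 L 76.0 W 38.4 [ 453. -345.]
67 L 76.6 W 40.3 [ 452.4 -344.5]
mom 451.19017869597326 -345.47081853936857 62.81728679171445
[ 0.4525 -0.3446  0.0915] 1.975
turn [ 0.0051  0.0004 -0.0003] 0.9 deg shift [ 0.3541  0.0012 -0.0016] rows 1.42
pos [ 0.4525 -0.3446  0.0915] t 1.98 w 0.999 F [ 0.1 -0.9  0.1]
```

Emit:
drive_tool:
  plan: [0.005, 0, 0, 0.2, 0, 0, -1, 0.005, 0, 0, 0.3, 0, 0, -1, 0.005, 0, 0, 0.354, 0, 0, -1, 0.005, 0, 0, 0.354, 0, 0, -1]

```text
time_s: 2.48
position: [0.4531, -0.3436, 0.0023]
ee_rot: [-0.375, -0.599, -0.375, 0.599]
ft_force: [0.6, 0.3, 0.6]
width: 1.002
```

Emit:
drive_tool:
  plan: [0, 0, 0, 0, 0, 0, 1, 0, 0, 0, 0, 0, 0, 1, 0, 0, 0, 0, 0, 0, 1, 0, 0, 0, 0, 0, 0, 1]

```text
time_s: 2.98
position: [0.4538, -0.343, 0.0023]
ee_rot: [0.376, 0.599, 0.376, -0.599]
ft_force: [-0.2, 0.0, -0.8]
width: 0.614
```

```bash
python3 go.py 0.38 -0.3445 0.10 -26; python3 look.py w4
```

```text
turn [ 0.001   0.     -0.0002] 0.2 deg shift [-0.391  -0.2631  0.134 ] rows 1.96
pos [ 0.4538 -0.343   0.0023] t 2.98 w 0.614 F [-0.2  0.  -0.8]
green 10281 [187.  70.] EDGE 0.006 rect [ 449.3 -229.3] [62. 48.] 65.6 mom [ 445.7 -226. ] 69.5
green 10281 [187.  70.] EDGE 0.016 rect [ 451.5 -231.9] [59. 45.] 65.6 mom [ 448.1 -228.8] 69.5
yellow 6371 [316. 298.]  0.006 rect [ 450.9 -349.4] [80. 41.] 64.2 mom [ 448.2 -351.1] 62.7
yellow 6371 [316. 298.]  0.016 rect [ 453.  -345.2] [76. 38.] 64.2 mom [ 450.5 -346.7] 62.7
orange 2264 [503. 316.]  0.006 rect [ 526.9 -406.8] [28. 58.] 84.5 mom [ 535.  -401.5] -15.0
orange 2264 [503. 316.]  0.016 rect [ 524.7 -399.3] [27. 55.] 84.5 mom [ 532.4 -394.2] -15.0
[ 0.4538 -0.343   0.0022] 3.025
```

View pics/w4.png

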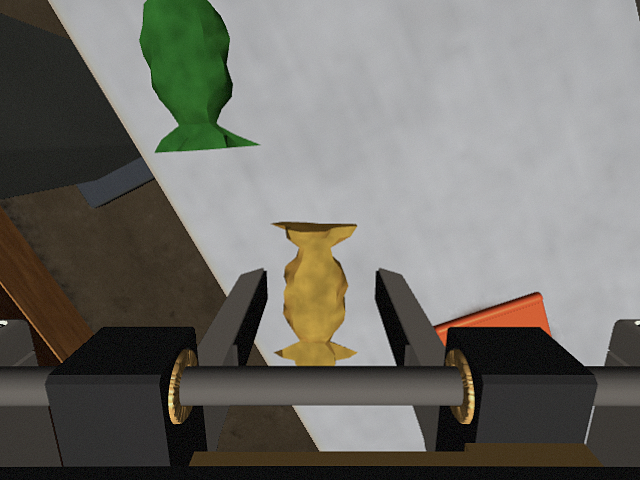

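Emit:
drive_tool:
  plan: [0, 0, 0, 0, 0, 0, 1, 0, 0, 0, 0, 0, 0, 1, 0, 0, 0, 0, 0, 0, 1, 0, 0, 0, 0, 0, 0, 1]

```text
time_s: 3.52
position: [0.4537, -0.3429, 0.002]
ee_rot: [0.376, 0.599, 0.376, -0.599]
ft_force: [-0.2, -0.3, 1.6]
width: 0.483
```

Emit:
drive_tool:
  plan: [0, 0, 0, -0.04, 0, 0, 1, 0, 0, 0, -0.12, 0, 0, 1, 0, 0, 0, -0.2, 0, 0, 1, 0, 0, 0, -0.2, 0, 0, 1]

```text
time_s: 4.03
position: [0.4548, -0.3438, 0.0537]
ee_rot: [0.377, 0.6, 0.374, -0.599]
ft_force: [1.1, -0.4, -0.7]
width: 0.476
```

```bash
python3 look.py w5;python3 go.py 0.37 -0.3 0.09 -10;
```

```text
green 7292 [217.  71.] EDGE 0.006 rect [ 452.2 -221.1] [78. 47.] 67.7 mom [ 449.7 -220.5] 67.5
green 7292 [217.  71.] EDGE 0.016 rect [ 453.8 -223.5] [75. 45.] 67.7 mom [ 451.4 -222.9] 67.5
yellow 6366 [322. 299.]  0.006 rect [ 443.3 -373.7] [104.  53.] 65.5 mom [ 441.2 -376.3] 62.5
yellow 6366 [322. 299.]  0.016 rect [ 445.3 -369.4] [99. 50.] 65.5 mom [ 443.3 -371.8] 62.5
orange 4935 [462. 299.]  0.006 rect [ 525.2 -419.9] [53. 59.] 85.2 mom [ 528.3 -415.4] -26.7
orange 4935 [462. 299.]  0.016 rect [ 523.6 -413.5] [51. 57.] 85.2 mom [ 526.5 -409.2] -26.7
orange 511 [431. 456.]  0.006 rect [ 459.3 -527.1] [21. 69.] 64.1 mom [ 464.  -531.8] -15.8
orange 511 [431. 456.]  0.016 rect [ 460.6 -516. ] [20. 66.] 64.1 mom [ 465.1 -520.5] -15.8
orange 412 [535. 455.]  0.006 rect [ 536.  -564.2] [21. 38.] 64.2 mom [ 533.1 -563.5] -22.8
orange 412 [535. 455.]  0.016 rect [ 533.9 -551.5] [20. 36.] 64.2 mom [ 531.1 -550.8] -22.8
[ 0.4541 -0.3433  0.0527] 4.075
turn [-0.0879  0.0002 -0.0005] 15.8 deg shift [-0.15   -0.3779 -0.0095] rows 1.63
pos [ 0.4541 -0.3433  0.0527] t 4.08 w 0.481 F [-0.5  1.1 -0.1]
```

View pics/w5.png

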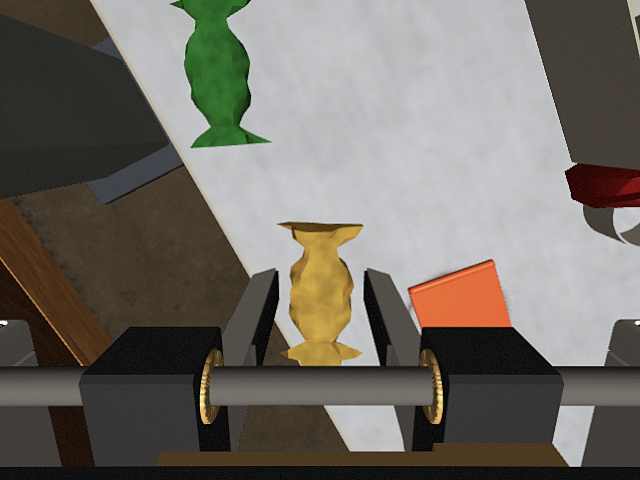

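Emit:
drive_tool:
  plan: [-0.044, 0, 0, -0.15, -0.38, 0, 1, -0.088, 0, 0, -0.15, -0.38, 0, 1, -0.088, 0, 0, -0.15, -0.38, 0, 1]

```text
time_s: 4.45
position: [0.3651, -0.3004, 0.0896]
ee_rot: [-0.453, -0.541, -0.455, 0.542]
ft_force: [1.3, -0.1, -0.1]
width: 0.478
```

```bash
python3 go.py 0.375 -0.03 0.09 0
```

```text
turn [-0.0556 -0.0004  0.0009] 10.0 deg shift [-2.0000e-04 -1.4910e-01 -1.0721e+00] rows 4.33
pos [ 0.3651 -0.3004  0.0896] t 4.45 w 0.478 F [ 1.3 -0.1 -0.1]
```

Emit:
drive_tool:
  plan: [-0.055, 0, 0, 0, -0.14, -1, 1, -0.055, 0, 0, 0, -0.14, -1, 1, -0.055, 0, 0, 0, -0.14, -1, 1, -0.055, 0, 0, 0, -0.14, -1, 1, -0.055, 0, 0, 0, -0.14, -1, 1]

```text
time_s: 5.08
position: [0.3784, -0.0436, 0.089]
ee_rot: [0.502, 0.498, 0.503, -0.497]
ft_force: [0.0, -0.6, -0.4]
width: 0.477
```

Emit:
drive_tool:
  plan: [-0.045, 0, 0, 0, 0, -1, 1, -0.045, 0, 0, 0, 0, -1, 1, -0.045, 0, 0, 0, 0, -1, 1, -0.045, 0, 0, 0, 0, -1, 1, -0.045, 0, 0, 0, 0, -1, 1]

```text
time_s: 5.7
position: [0.3785, 0.2066, 0.0891]
ee_rot: [0.535, 0.463, 0.536, -0.46]
ft_force: [0.7, -1.0, -0.8]
width: 0.477
```

```bash
python3 look.py w6;python3 go.py 0.41 0.26 0.10 8.6;
```

```text
blue 11029 [564.  59.] EDGE 0.006 rect [519.2 352.7] [79. 61.] 89.9 mom [520.  350.9] 81.9
blue 11029 [564.  59.] EDGE 0.016 rect [513.5 350. ] [76. 58.] 89.9 mom [514.1 348.2] 81.9
blue 874 [374. 435.]  0.006 rect [454.6  37. ] [37. 37.] 0.9 mom [452.8  35.9] 68.1
blue 874 [374. 435.]  0.016 rect [451.2  46.3] [36. 36.] 0.9 mom [449.5  45.2] 68.1
green 2770 [578. 269.]  0.006 rect [579.8 213.8] [49. 57.] 62.3 mom [578.9 211.7] -20.1
green 2770 [578. 269.]  0.016 rect [571.7 216.3] [47. 55.] 62.3 mom [570.8 214.4] -20.1
yellow 1641 [431. 178.]  0.006 rect [446.4 263. ] [59. 99.] 8.5 mom [446.3 262.9] -81.5
yellow 1641 [431. 178.]  0.016 rect [443.4 263.7] [57. 95.] 8.5 mom [443.2 263.6] -81.5
yellow 6400 [322. 299.]  0.006 rect [389.7 159.4] [ 60. 120.] 8.4 mom [387.9 154.4] -83.5
yellow 6400 [322. 299.]  0.016 rect [388.8 164.1] [ 58. 116.] 8.4 mom [387.1 159.3] -83.5
orange 714 [416. 305.]  0.006 rect [465.3 167.8] [25. 47.] 36.3 mom [462.1 164.4] -37.0
orange 714 [416. 305.]  0.016 rect [461.6 172.1] [24. 46.] 36.3 mom [458.5 168.9] -37.0
orange 342 [368. 356.]  0.006 rect [426.3 114.1] [27. 29.] 23.1 mom [433.  113.4] 64.2
orange 342 [368. 356.]  0.016 rect [424.1 120.4] [26. 28.] 23.1 mom [430.5 119.8] 64.2
orange 393 [535. 455.]  0.006 rect [597.9  36.6] [52. 25.] 8.5 mom [602.4  35.8] -5.7
orange 393 [535. 455.]  0.016 rect [589.1  45.9] [50. 24.] 8.5 mom [593.4  45.2] -5.7
[0.3781 0.2027 0.0889] 5.75
turn [-0.0022 -0.0002 -0.0002] 0.4 deg shift [-0.0441  0.1592 -0.2086] rows 1.06
pos [0.3781 0.2027 0.0889] t 5.75 w 0.479 F [ 0.3 -0.4  0.1]
```

View pics/w6.png

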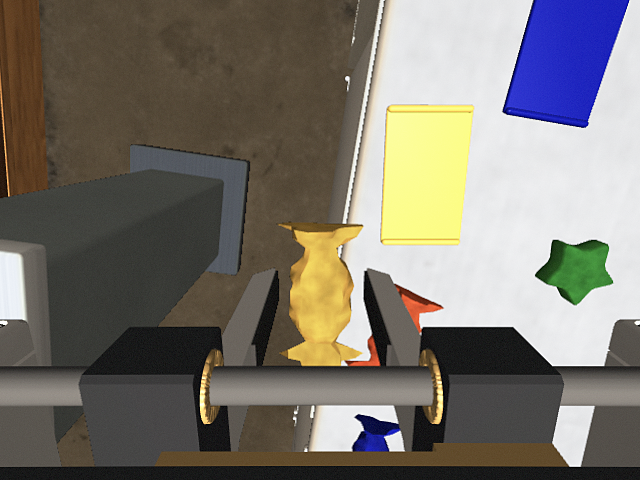

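```bash
python3 go.py 0.4457 0.265 0.05 8.5;
```

```text
turn [-0.0016 -0.0002 -0.0002] 0.3 deg shift [ 0.156   0.3033 -0.2078] rows 1.6
pos [0.3781 0.2027 0.0889] t 5.75 w 0.479 F [ 0.3 -0.4  0.1]
```

Emit:
drive_tool:
  plan: [0, 0, 0, 0.07, 0.2, -0.208, 1, 0, 0, 0, 0.156, 0.303, -0.208, 1, 0, 0, 0, 0.156, 0.303, -0.208, 1, 0, 0, 0, 0.156, 0.303, -0.208, 1]

```text
time_s: 6.25
position: [0.4447, 0.2599, 0.05]
ee_rot: [0.533, 0.464, 0.533, -0.466]
ft_force: [0.3, -0.6, 1.1]
width: 0.476
```

```bash
python3 look.py w7 | grep -v EDGE;python3 go.py 0.4457 0.265 0.008 8.5;
```

```text
green 461 [509. 325.]  0.006 rect [575.7 229.1] [14. 40.] 80.1 mom [579.8 228.2] -1.7
green 461 [509. 325.]  0.016 rect [569.4 233.9] [14. 38.] 80.1 mom [573.3 233. ] -1.7
yellow 10009 [323. 281.]  0.006 rect [449.6 245.9] [ 59. 134.] 8.4 mom [448.3 252.1] -83.1
yellow 10009 [323. 281.]  0.016 rect [448.9 249.9] [ 56. 128.] 8.4 mom [447.7 255.9] -83.1
orange 2322 [295. 429.]  0.006 rect [438.9 121.7] [57. 42.] 7.9 mom [444.6 121.8] 52.7
orange 2322 [295. 429.]  0.016 rect [438.7 131.3] [54. 40.] 7.9 mom [444.2 131.4] 52.7
[0.4446 0.2604 0.0505] 6.3
turn [-0.0035  0.0004  0.0005] 0.6 deg shift [ 0.17    0.0073 -0.0178] rows 0.68
pos [0.4446 0.2604 0.0505] t 6.3 w 0.482 F [-0.8  0.6 -0.2]
```

View pics/w7.png

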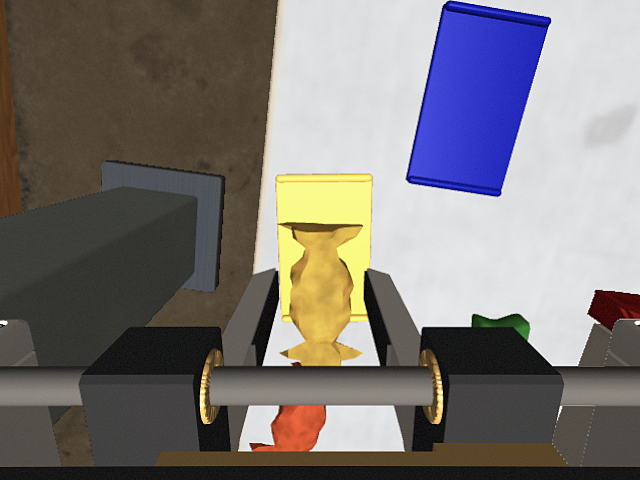

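Emit:
drive_tool:
  plan: [-0.003, 0, 0, 0.1, 0.007, -0.018, 1, -0.003, 0, 0, 0.15, 0.007, -0.018, 1, -0.003, 0, 0, 0.17, 0.007, -0.018, 1, -0.003, 0, 0, 0.17, 0.007, -0.018, 1]

```text
time_s: 6.8
position: [0.446, 0.2671, 0.0081]
ee_rot: [0.536, 0.461, 0.536, -0.462]
ft_force: [0.3, 0.4, 0.6]
width: 0.481
```

```bash
python3 look.py w8 | grep -v EDGE|grep yell;python3 go.py 0.4457 0.265 0.008 8.5;
```

```text
yellow 13599 [320. 289.]  0.006 rect [446.8 264. ] [59. 97.] 8.6 mom [446.9 264.4] -81.5
yellow 13599 [320. 289.]  0.016 rect [446.2 268.4] [56. 92.] 8.6 mom [446.3 268.7] -81.5
turn [ 0.0003  0.     -0.0001] 0.0 deg shift [ 0.0015 -0.0034  0.0088] rows 0.04
pos [0.4462 0.2673 0.0084] t 6.85 w 0.48 F [ 0.7 -0.   0.2]
```

View pics/w8.png

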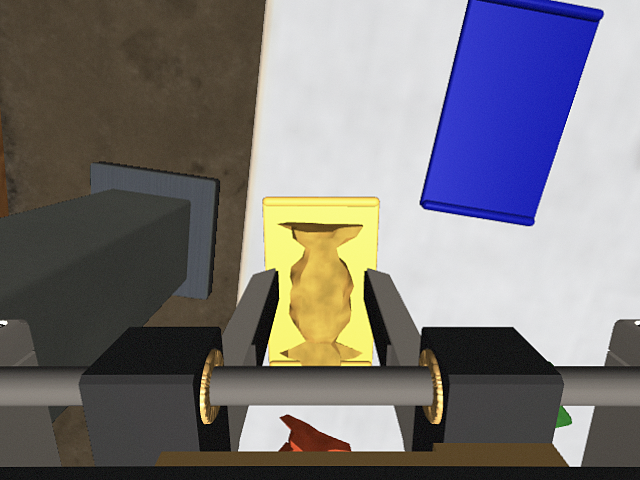

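Emit:
drive_tool:
  plan: [0, 0, 0, 0, -0.003, 0.009, 1, 0, 0, 0, 0, -0.003, 0.009, 1, 0, 0, 0, 0, -0.003, 0.009, -1, 0, 0, 0, 0, -0.003, 0.009, -1, 0, 0, 0, 0, -0.003, 0.009, -1]

```text
time_s: 7.48
position: [0.4458, 0.2652, 0.008]
ee_rot: [0.536, 0.461, 0.536, -0.461]
ft_force: [-0.6, -0.4, 0.2]
width: 0.763
```

Emit:
drive_tool:
  plan: [0, 0, 0, 0, 0, 0, -1, 0, 0, 0, 0, 0, 0, -1, 0, 0, 0, -0.1, 0, 0, -1, 0, 0, 0, -0.4, 0, 0, -1, 0, 0, 0, -0.4, 0, 0, -1]

```text
time_s: 8.1
position: [0.4477, 0.2665, 0.1113]
ee_rot: [0.537, 0.463, 0.535, -0.459]
ft_force: [-0.4, -0.4, -0.4]
width: 1.0
```

```bash
python3 look.py w9 | grep -v EDGE;python3 go.py 0.40 0.2 0.11 8.5;
```

```text
blue 10884 [435. 117.]  0.006 rect [520.2 363.6] [99. 59.] 89.3 mom [520.1 363.6] 89.3
blue 10884 [435. 117.]  0.016 rect [517.2 362.8] [96. 57.] 89.3 mom [517.2 362.8] 89.3
green 368 [472. 304.]  0.006 rect [592.2 220.6] [14. 41.] 49.4 mom [586.7 222.7] -51.8
green 368 [472. 304.]  0.016 rect [586.7 224.8] [14. 40.] 49.4 mom [581.4 226.9] -51.8
yellow 7300 [317. 238.]  0.006 rect [447.1 262.7] [59. 99.] 8.4 mom [447.1 262.7] -81.6
yellow 7300 [317. 238.]  0.016 rect [446.7 265.5] [57. 95.] 8.4 mom [446.7 265.5] -81.6
orange 1106 [307. 349.]  0.006 rect [455.9 156.3] [41. 44.] 81.7 mom [452.6 157.5] 45.1
orange 1106 [307. 349.]  0.016 rect [455.2 162.8] [40. 43.] 81.7 mom [452.  163.9] 45.1
orange 319 [285. 410.]  0.006 rect [443.4  90. ] [33. 14.] 8.3 mom [441.5  91.6] 7.9
orange 319 [285. 410.]  0.016 rect [443.1  98.8] [31. 14.] 8.3 mom [441.3 100.3] 7.9
[0.4475 0.2662 0.1112] 8.15
turn [ 0.0003 -0.0007 -0.0017] 0.3 deg shift [ 0.0029 -0.2275  0.2337] rows 1.3
pos [0.4475 0.2662 0.1112] t 8.15 w 0.999 F [0.8 0.5 0.7]
```

View pics/w9.png

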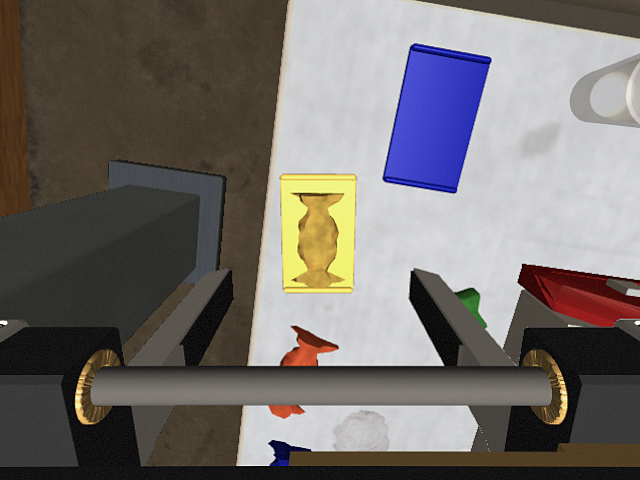

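```bash
cat > chk.py <<'E'
# chk.py cx cy ang L : projects ends of centred sweet at heights, onto wrist picture
import sys
from plant import ctrl
from h import *
cx,cy,an,L=map(float,sys.argv[1:5]); u=np.array([np.cos(np.radians(an)),np.sin(np.radians(an))])
s=ctrl.snapshot(sys.argv[5] if len(sys.argv)>5 else "wrist")
for z in (5,12,20,28,37):
    print(z,[proj(s,[[*(np.array([cx,cy])+k*u*L/2)/1000,z/1000]])[0].round(1).tolist() for k in (1,-1)])
E
sed -i 's/cv2.projectPoints(.*/cv2.projectPoints(np.array(P,float).reshape(-1,1,3),cv2.Rodrigues(Rm)[0],t,K,d)[0].reshape(-1,2)/;' h.py; sed -i 's/return cv2.proj/return cv2.proj/' h.py; grep -n proj h.py; python3 chk.py 446.7 263 98.5 71
```

```text
11:def proj(s,P):
13:    return cv2.projectPoints(np.array(P,float).reshape(-1,1,3),cv2.Rodrigues(Rm)[0],t,K,d)[0].reshape(-1,2)
5 [[317.6, 191.7], [317.7, 275.8]]
12 [[317.6, 193.1], [317.7, 279.0]]
20 [[317.6, 194.7], [317.6, 282.8]]
28 [[317.6, 196.5], [317.6, 286.8]]
37 [[317.5, 198.6], [317.6, 291.6]]
```

```bash
python3 go.py 0.385 0.2 0.09 -5;
```

```text
turn [ 0.0753 -0.0005 -0.0009] 13.6 deg shift [ 0.0764 -0.2834  0.2231] rows 1.47
pos [0.4467 0.2656 0.1094] t 8.2 w 0.999 F [-0.3 -0.7 -0.5]
```

Emit:
drive_tool:
  plan: [0.03, 0, 0, 0, -0.25, 0, -1, 0.07, 0, 0, 0, -0.3, 0.2, -1, 0.1, 0, 0, 0.078, -0.33, 0.54, -1, 0.1, 0, 0, 0.078, -0.33, 0.54, -1, 0.1, 0, 0, 0.078, -0.33, 0.54, -1]

```text
time_s: 8.82
position: [0.3828, 0.117, 0.0871]
ee_rot: [-0.456, -0.539, -0.456, 0.542]
ft_force: [0.5, 0.1, -0.0]
width: 0.999
```

Emit:
drive_tool:
  plan: [0, 0, 0, 0, 0, 0, -1, 0, 0, 0, 0, 0, 0, -1]

```text
time_s: 9.07
position: [0.3843, 0.1207, 0.0884]
ee_rot: [0.458, 0.539, 0.458, -0.539]
ft_force: [-0.5, -0.2, 0.6]
width: 0.999
```

```bash
python3 fit.py w10 orange 75 50 17.5 450 133 64 84; python3 look.py w10 | grep -v EDGE;python3 go.py 0.45 0.134 0.07 -17;
```

```text
dist 8.7 area 4563 bbox [361. 146.] [445. 260.]
64 L 81.3 W 56.1 [446.4 140.4]
67 L 80.6 W 52.7 [446.2 140. ]
70 L 79.7 W 49.1 [446.1 139.5]
73 L 78.8 W 46.1 [445.6 139. ]
76 L 79.0 W 48.8 [445.1 139. ]
79 L 80.1 W 52.4 [445.3 139.3]
82 L 81.1 W 56.0 [445.4 139.5]
mom 445.89023727231427 138.9225269430088 72.73078298824599
[0.3843 0.1206 0.0884] 9.125
blue 1474 [417. 342.]  0.006 rect [451.4  27.1] [57. 32.] 87.8 mom [448.8  21. ] -79.2
blue 1474 [417. 342.]  0.016 rect [449.3  33.5] [55. 31.] 87.8 mom [446.8  27.7] -79.2
green 4110 [588.  58.]  0.006 rect [579.9 216.3] [50. 53.] 64.5 mom [578.1 214.1] 3.3
green 4110 [588.  58.]  0.016 rect [572.9 215.5] [48. 51.] 64.5 mom [571.2 213.4] 3.3
green 2033 [419. 436.]  0.006 rect [439.6 -76.2] [58. 43.] 10.2 mom [441.7 -71.5] -4.8
green 2033 [419. 436.]  0.016 rect [437.9 -65.8] [56. 41.] 10.2 mom [440.  -61.3] -4.8
orange 4467 [403. 203.]  0.006 rect [447.2 136.6] [82. 47.] 73.3 mom [448.1 136.4] 72.4
orange 4467 [403. 203.]  0.016 rect [445.3 138.8] [79. 46.] 73.3 mom [446.2 138.7] 72.4
[0.3843 0.1204 0.0885] 9.175
turn [ 0.0426 -0.0002 -0.0001] 7.7 deg shift [ 0.0741  0.2504 -0.0961] rows 1.11
pos [0.3843 0.1204 0.0885] t 9.18 w 1.001 F [-0.4 -0.1  0.1]
```

View pics/w10.png

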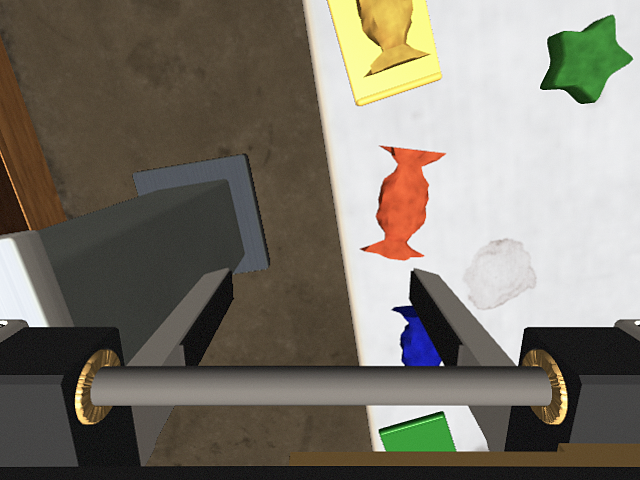

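```bash
python3 go.py 0.4455 0.139 0.07 -17;
```

```text
turn [ 0.0426 -0.0002 -0.0001] 7.7 deg shift [ 0.0741  0.2294 -0.1129] rows 1.06
pos [0.3843 0.1204 0.0885] t 9.18 w 1.001 F [-0.4 -0.1  0.1]
```

Emit:
drive_tool:
  plan: [0.043, 0, 0, 0.074, 0.229, -0.113, -1, 0.043, 0, 0, 0.074, 0.229, -0.113, -1, 0.043, 0, 0, 0.074, 0.229, -0.113, -1, 0.043, 0, 0, 0.074, 0.229, -0.113, -1]

```text
time_s: 9.68
position: [0.4441, 0.1376, 0.0701]
ee_rot: [-0.42, -0.568, -0.42, 0.569]
ft_force: [-0.6, -0.3, -0.1]
width: 1.004
```

```bash
python3 fit.py w11 orange 75 50 17.5 450 133 67 82; python3 go.py 0.4455 0.139 0.0035 -17;
```

```text
dist 8.5 area 4934 bbox [288. 191.] [356. 306.]
67 L 83.3 W 52.6 [446.8 138.4]
70 L 82.1 W 49.0 [446.8 138. ]
73 L 80.9 W 46.5 [446.3 137.8]
76 L 82.0 W 48.5 [445.7 138.3]
79 L 83.0 W 52.2 [446.  138.6]
mom 445.57612725414765 138.41410197042111 73.05443038316528
[0.4443 0.1376 0.0702] 9.725
turn [-0.0008  0.0002  0.0002] 0.2 deg shift [ 0.2669  0.0033 -0.0069] rows 1.07
pos [0.4443 0.1376 0.0702] t 9.72 w 1.002 F [-0.3  0.2  0.2]
```

View pics/w11.png

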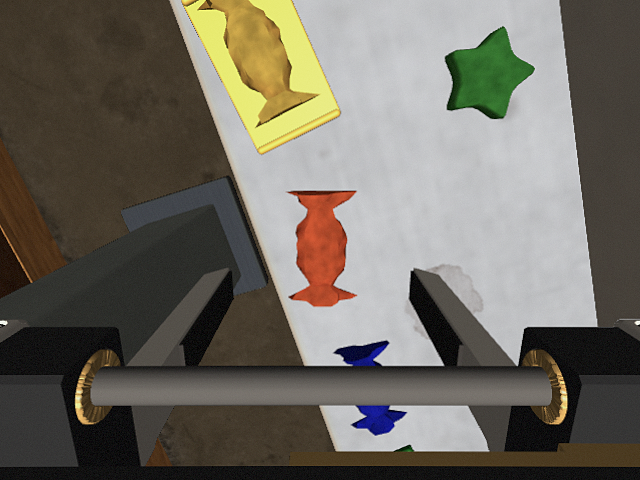

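Emit:
drive_tool:
  plan: [0, 0, 0, 0.16, 0.005, -0.004, -1, 0, 0, 0, 0.24, 0.005, -0.004, -1, 0, 0, 0, 0.267, 0.005, -0.004, -1, 0, 0, 0, 0.267, 0.005, -0.004, -0.4, 0, 0, 0, 0.267, 0.005, -0.004, 1]

```text
time_s: 10.35
position: [0.4474, 0.1386, 0.0041]
ee_rot: [0.42, 0.57, 0.42, -0.569]
ft_force: [-0.2, 0.3, -1.0]
width: 0.826
```

Emit:
drive_tool:
  plan: [0, 0, 0, 0, 0, 0, 1, 0, 0, 0, 0, 0, 0, 1, 0, 0, 0, 0, 0, 0, 1, 0, 0, 0, 0, 0, 0, 1, 0, 0, 0, 0, 0, 0, 1]

```text
time_s: 10.98
position: [0.447, 0.1385, 0.0035]
ee_rot: [0.42, 0.569, 0.42, -0.569]
ft_force: [-0.9, 0.1, 5.5]
width: 0.53
```

```bash
python3 go.py 0.38 0.138 0.06 -17
```

```text
turn [-0.001  -0.0001 -0.0001] 0.2 deg shift [-0.2261 -0.2555  0.081 ] rows 1.4
pos [0.447  0.1385 0.0035] t 10.97 w 0.53 F [-0.9  0.1  5.5]
```

Emit:
drive_tool:
  plan: [0, 0, 0, -0.06, 0, 0, 1, 0, 0, 0, -0.16, 0, 0, 1, 0, 0, 0, -0.2, -0.12, 0.05, 1, 0, 0, 0, -0.3, -0.255, 0.08, 1, 0, 0, 0, -0.34, -0.255, 0.08, 1]

```text
time_s: 11.6
position: [0.3776, 0.138, 0.0897]
ee_rot: [-0.42, -0.568, -0.42, 0.569]
ft_force: [-0.3, 0.9, 0.1]
width: 0.528
```

```bash
python3 look.py w12 | grep -v EDGE; python3 go.py 0.38 -0.1 0.09 -12
```

```text
blue 508 [444. 317.]  0.006 rect [454.6  45.6] [16. 37.] 85.3 mom [453.7  46.8] -4.7
blue 508 [444. 317.]  0.016 rect [452.5  51.9] [16. 36.] 85.3 mom [451.7  53. ] -4.7
yellow 595 [590. 357.]  0.006 rect [561.1 -23.1] [20. 28.] 67.8 mom [560.9 -23.4] -21.0
yellow 595 [590. 357.]  0.016 rect [555.  -14.2] [19. 27.] 67.8 mom [554.8 -14.5] -21.0
orange 9257 [321. 289.]  0.006 rect [366.8  93.9] [129.  76.] 72.2 mom [365.   93.8] 73.1
orange 9257 [321. 289.]  0.016 rect [368.1  98.4] [124.  73.] 72.2 mom [366.4  98.2] 73.1
[0.3804 0.1386 0.0904] 11.65
turn [-0.0285 -0.0006 -0.0007] 5.1 deg shift [4.000e-04 2.796e-01 9.125e-01] rows 3.82
pos [0.3804 0.1386 0.0904] t 11.65 w 0.526 F [-0.1  0.7 -0. ]
```

View pics/w12.png

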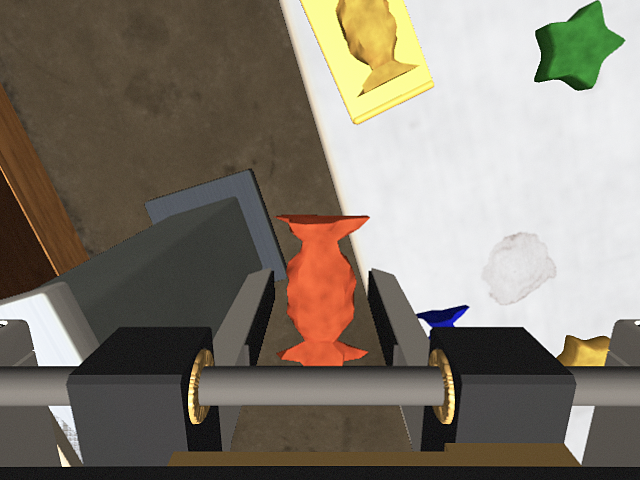

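Emit:
drive_tool:
  plan: [-0.03, 0, 0, 0, 0.28, 0.91, 1, -0.03, 0, 0, 0, 0.28, 0.91, 1, -0.03, 0, 0, 0, 0.28, 0.91, 1, -0.03, 0, 0, 0, 0.28, 0.91, 1, -0.03, 0, 0, 0, 0.28, 0.91, 1]

```text
time_s: 12.28
position: [0.3805, -0.105, 0.0882]
ee_rot: [0.444, 0.551, 0.442, -0.551]
ft_force: [0.1, -0.3, -0.6]
width: 0.524
```

```bash
python3 go.py 0.38 -0.34 0.09 -5
```

```text
turn [-0.041   0.0005 -0.0005] 7.4 deg shift [-0.0056  0.1998  0.9185] rows 3.76
pos [ 0.3805 -0.105   0.0882] t 12.28 w 0.524 F [ 0.1 -0.3 -0.6]
```

Emit:
drive_tool:
  plan: [-0.041, 0, 0, 0, 0.21, 1, 1, -0.041, 0, 0, 0, 0.21, 1, 1, -0.041, 0, 0, 0, 0.21, 1, 1, -0.041, 0, 0, 0, 0.21, 1, 1, -0.041, 0, 0, 0, 0.21, 1, 1]

```text
time_s: 12.9
position: [0.3804, -0.3604, 0.0881]
ee_rot: [-0.48, -0.52, -0.477, 0.521]
ft_force: [0.1, 1.5, -1.3]
width: 0.525
```

```bash
python3 go.py 0.4 -0.445 0.09 -4.6
```

```text
turn [-0.001   0.0009 -0.0006] 0.3 deg shift [-0.0066  0.1065  0.3306] rows 1.39
pos [ 0.3804 -0.3604  0.0881] t 12.9 w 0.525 F [ 0.1  1.5 -1.3]
```

Emit:
drive_tool:
  plan: [0, 0, 0, 0, 0.106, 0.33, 1, 0, 0, 0, 0, 0.106, 0.33, 1, 0, 0, 0, 0, 0.106, 0.33, 1, 0, 0, 0, 0, 0.106, 0.33, 1]

```text
time_s: 13.4
position: [0.4008, -0.4367, 0.0879]
ee_rot: [0.48, 0.518, 0.482, -0.518]
ft_force: [-0.2, -0.2, 0.0]
width: 0.527
```

```bash
python3 look.py w13 | grep orange; python3 go.py 0.523 -0.443 0.05 -4.6
```

```text
orange 10275 [484. 233.]  0.006 rect [ 522.8 -443.8] [100.  60.] 85.2 mom [ 522.6 -443.7] 85.4
orange 10275 [484. 233.]  0.016 rect [ 518.4 -440.7] [96. 58.] 85.2 mom [ 518.2 -440.5] 85.4
orange 9110 [320. 289.]  0.006 rect [ 398.6 -480.6] [127.  74.] 85.8 mom [ 397.9 -481.4] 85.7
orange 9110 [320. 289.]  0.016 rect [ 398.9 -476. ] [123.  71.] 85.8 mom [ 398.3 -476.8] 85.7
turn [ 0.0021 -0.0006  0.0003] 0.4 deg shift [ 0.152   0.4896 -0.0112] rows 2.05
pos [ 0.4007 -0.4368  0.0881] t 13.45 w 0.528 F [ 0.3  0.5 -0.7]
```

View pics/w13.png

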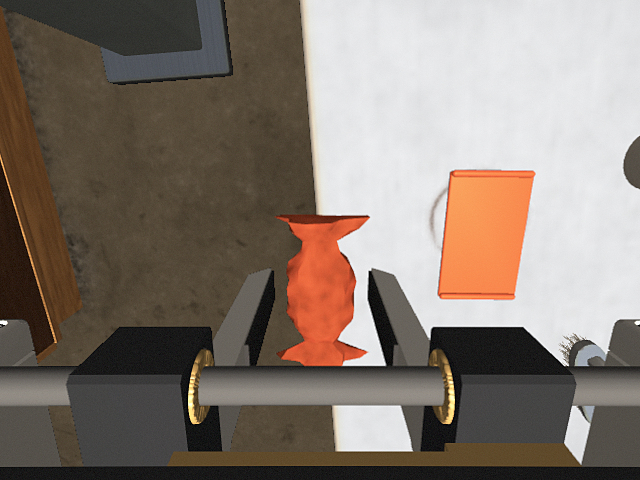

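Emit:
drive_tool:
  plan: [0, 0, 0, 0, 0.2, -0.011, 1, 0, 0, 0, 0.05, 0.4, -0.011, 1, 0, 0, 0, 0.15, 0.49, -0.011, 1, 0, 0, 0, 0.15, 0.49, -0.011, 1, 0, 0, 0, 0.15, 0.49, -0.011, 1]

```text
time_s: 14.08
position: [0.5216, -0.4456, 0.0511]
ee_rot: [-0.48, -0.518, -0.481, 0.519]
ft_force: [-1.0, -0.1, 0.8]
width: 0.528
```

```bash
python3 look.py w14 | grep orange; python3 go.py 0.5228 -0.4432 0.0093 -4.7
```

```text
orange 15544 [322. 262.]  0.006 rect [ 522.  -460.9] [133.  62.] 85.7 mom [ 522.6 -455.9] 85.0
orange 15544 [322. 262.]  0.016 rect [ 522.3 -456.8] [127.  59.] 85.7 mom [ 522.9 -452.1] 85.0
turn [0.0016 0.0002 0.0002] 0.3 deg shift [ 0.1693  0.0041 -0.0129] rows 0.68
pos [ 0.5216 -0.4463  0.0516] t 14.12 w 0.527 F [-0.6 -0.5 -0.4]
```

View pics/w14.png

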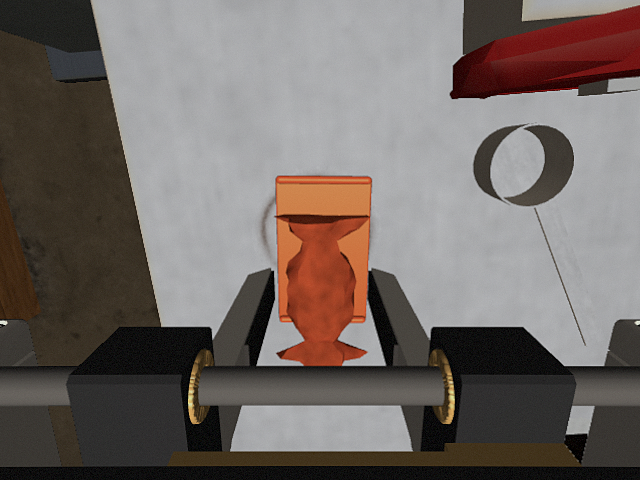

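Emit:
drive_tool:
  plan: [0, 0, 0, 0.1, 0.004, -0.011, 1, 0, 0, 0, 0.15, 0.004, -0.011, 1, 0, 0, 0, 0.169, 0.004, -0.011, 1, 0, 0, 0, 0.169, 0.004, -0.011, 1, 0, 0, 0, 0.169, 0.004, -0.011, 1]

```text
time_s: 14.75
position: [0.5241, -0.444, 0.0092]
ee_rot: [0.481, 0.519, 0.48, -0.519]
ft_force: [0.5, -0.1, 0.6]
width: 0.527
```

```bash
python3 go.py 0.5228 -0.4432 0.0088 -4.7
```

```text
turn [ 0.0016  0.0002 -0.0003] 0.3 deg shift [ 0.0014 -0.0055 -0.003 ] rows 0.03
pos [ 0.5241 -0.444   0.0092] t 14.75 w 0.527 F [ 0.5 -0.1  0.6]
```

Now within about 1 mm, so I'll release and rise.

Emit:
drive_tool:
  plan: [0, 0, 0, 0, -0.005, -0.003, 1, 0, 0, 0, 0, -0.005, -0.003, -1, 0, 0, 0, 0, -0.005, -0.003, -1, 0, 0, 0, 0, -0.005, -0.003, -1, 0, 0, 0, 0, -0.005, -0.003, -1]

```text
time_s: 15.38
position: [0.5226, -0.4427, 0.0084]
ee_rot: [0.48, 0.519, 0.48, -0.519]
ft_force: [-0.5, 0.4, 0.5]
width: 0.915
```

Emit:
drive_tool:
  plan: [0, 0, 0, 0, 0, 0, -1, 0, 0, 0, 0, 0, 0, -1, 0, 0, 0, -0.1, 0, 0, -1, 0, 0, 0, -0.4, 0, 0, -1, 0, 0, 0, -0.4, 0, 0, -1]

```text
time_s: 16.0
position: [0.5253, -0.4444, 0.1132]
ee_rot: [0.483, 0.519, 0.478, -0.518]
ft_force: [0.7, 0.4, 0.1]
width: 0.999
```

```bash
python3 look.py w15 | grep -v EDGE; python3 chk.py 522.8 -443.8 85.3 75; python3 go.py 0.40 -0.3 0.09 -27
```

```text
orange 8506 [317. 227.]  0.006 rect [ 523.8 -444. ] [99. 59.] 85.4 mom [ 523.8 -444. ] 85.1
orange 8506 [317. 227.]  0.016 rect [ 524.  -441.3] [95. 57.] 85.4 mom [ 524.  -441.3] 85.1
orange 437 [328. 459.]  0.006 rect [ 515.5 -677.2] [16. 73.] 85.2 mom [ 516.4 -677.6] -6.3
orange 437 [328. 459.]  0.016 rect [ 516.  -666.4] [15. 71.] 85.2 mom [ 516.9 -666.7] -6.3
orange 362 [397. 459.]  0.006 rect [ 585.  -683.6] [15. 67.] 85.3 mom [ 581.1 -683.7] -6.2
orange 362 [397. 459.]  0.016 rect [ 583.1 -672.6] [14. 65.] 85.3 mom [ 579.4 -672.6] -6.2
[ 0.5248 -0.4442  0.1129] 16.05
5 [[316.6, 184.0], [316.4, 272.9]]
12 [[316.6, 185.2], [316.3, 276.0]]
20 [[316.5, 186.7], [316.3, 279.8]]
28 [[316.5, 188.3], [316.2, 283.8]]
37 [[316.4, 190.2], [316.2, 288.5]]
turn [ 0.1255  0.0005 -0.0011] 22.6 deg shift [ 0.0794 -0.5373 -0.5348] rows 3.05
pos [ 0.5236 -0.4436  0.1106] t 16.1 w 1.0 F [ 0.2  0.4 -0.1]
```

View pics/w15.png

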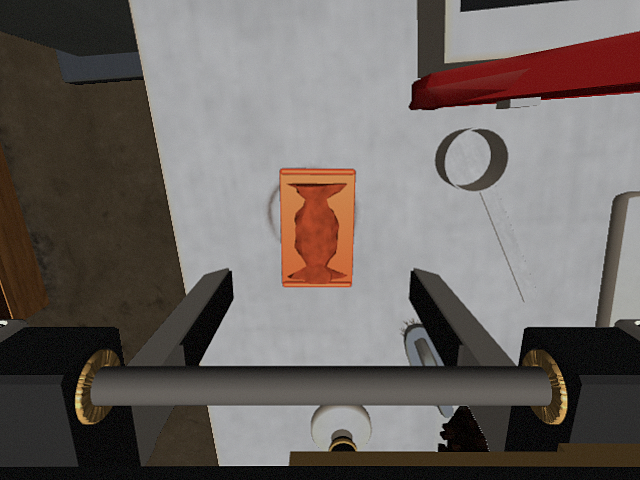

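Emit:
drive_tool:
  plan: [0.03, 0, 0, 0, -0.25, 0, -1, 0.07, 0, 0, 0, -0.5, 0, -1, 0.1, 0, 0, 0.04, -0.613, -0.2, -1, 0.125, 0, 0, 0.08, -0.613, -0.45, -1, 0.125, 0, 0, 0.08, -0.613, -0.686, -1]

```text
time_s: 16.73
position: [0.3809, -0.2578, 0.0868]
ee_rot: [-0.368, -0.602, -0.37, 0.604]
ft_force: [1.1, -0.2, 0.1]
width: 0.997
```

Emit:
drive_tool:
  plan: [0, 0, 0, 0, 0, 0, -1, 0, 0, 0, 0, 0, 0, -1]

```text
time_s: 16.98
position: [0.3825, -0.2602, 0.0878]
ee_rot: [-0.37, -0.602, -0.37, 0.603]
ft_force: [-0.6, -0.7, 0.2]
width: 1.004
```

```bash
python3 fit.py w16 green 75 49 17.5 450 -240 58 76; python3 look.py w16 | grep -v EDGE | grep 0.006
```

```text
dist 18.1 area 4898 bbox [359.  90.] [421. 210.]
58 L 80.4 W 45.8 [ 456.8 -225.6]
61 L 79.0 W 43.5 [ 456.5 -225.2]
64 L 78.1 W 43.0 [ 455.  -224.7]
67 L 78.0 W 43.1 [ 453.3 -224. ]
70 L 78.4 W 44.5 [ 452.2 -223.7]
73 L 78.9 W 48.2 [ 452.2 -223.7]
mom 452.74641172505846 -224.0636644574188 66.20021723053165
[ 0.3825 -0.2611  0.0879] 17.025
green 4812 [388. 149.]  0.006 rect [ 456.3 -226. ] [81. 44.] 64.9 mom [ 454.3 -225.5] 66.2
orange 1893 [570. 314.]  0.006 rect [ 530.3 -400.3] [30. 66.] 63.2 mom [ 531.8 -405.2] -19.1
```

View pics/w16.png

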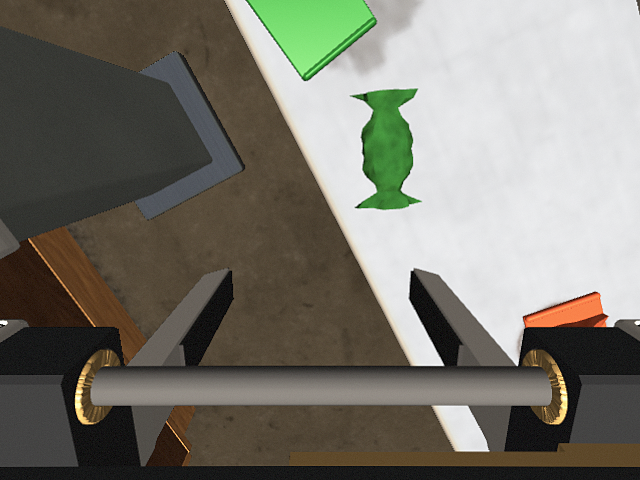

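```bash
python3 go.py 0.4545 -0.2245 0.046 -26
```

```text
turn [-0.0057  0.0002  0.0001] 1.0 deg shift [ 0.1678  0.1893 -0.2627] rows 1.46
pos [ 0.3825 -0.2615  0.088 ] t 17.07 w 0.998 F [ 0.7 -0.1  0.6]
```

Emit:
drive_tool:
  plan: [-0.005, 0, 0, 0.168, 0, -0.1, -1, -0.005, 0, 0, 0.168, 0.1, -0.263, -1, -0.005, 0, 0, 0.168, 0.189, -0.263, -1, -0.005, 0, 0, 0.168, 0.189, -0.263, -1]

```text
time_s: 17.58
position: [0.456, -0.2246, 0.0461]
ee_rot: [0.375, 0.6, 0.374, -0.6]
ft_force: [-0.2, 0.2, 0.1]
width: 1.001
```

```bash
python3 fit.py w17 green 75 49 17.5 450 -225 58 76; python3 go.py 0.4545 -0.2245 0.0035 -26
```

```text
dist 2.4 area 5513 bbox [285. 202.] [353. 329.]
58 L 83.9 W 47.4 [ 455.9 -226.9]
61 L 83.1 W 44.0 [ 455.9 -227.1]
64 L 82.1 W 43.0 [ 454.9 -226.8]
67 L 81.7 W 43.3 [ 453.1 -226.5]
70 L 81.0 W 43.5 [ 451.4 -226.4]
73 L 81.4 W 47.3 [ 451.6 -226.4]
mom 451.3471982423122 -226.70423188684327 66.44353010706729
[ 0.4541 -0.2242  0.046 ] 17.625
turn [-0.0008  0.0002  0.0002] 0.2 deg shift [0.1702 0.0022 0.0003] rows 0.68
pos [ 0.4541 -0.2242  0.046 ] t 17.62 w 0.999 F [-0.2  0.5 -0.7]
```

View pics/w17.png

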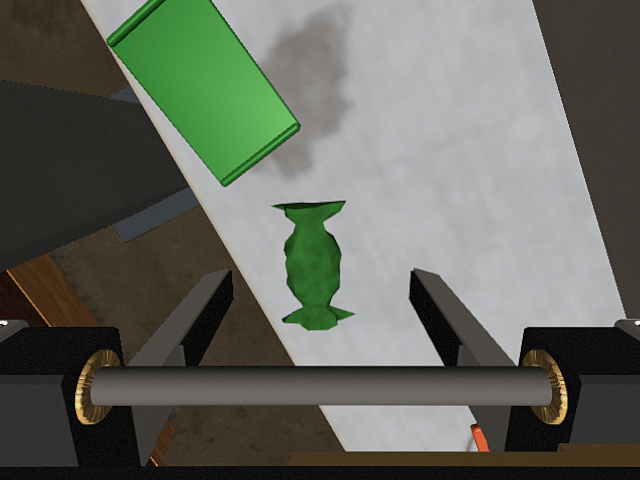

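```bash
python3 go.py 0.4533 -0.226 0.0035 -23.5
```

```text
turn [-0.0147  0.0002  0.0002] 2.6 deg shift [0.1702 0.0005 0.0078] rows 0.68
pos [ 0.4541 -0.2242  0.046 ] t 17.62 w 0.999 F [-0.2  0.5 -0.7]
```

Emit:
drive_tool:
  plan: [-0.015, 0, 0, 0.08, 0, 0.008, -1, -0.015, 0, 0, 0.15, 0, 0.008, -1, -0.015, 0, 0, 0.17, 0, 0.008, -1, -0.015, 0, 0, 0.17, 0, 0.008, -0.4, -0.015, 0, 0, 0.17, 0, 0.008, 1]

```text
time_s: 18.25
position: [0.454, -0.2249, 0.0046]
ee_rot: [0.389, 0.591, 0.388, -0.591]
ft_force: [-0.0, -0.4, -0.5]
width: 0.821
```

Emit:
drive_tool:
  plan: [0, 0, 0, 0, 0, 0, 1, 0, 0, 0, 0, 0, 0, 1, 0, 0, 0, 0, 0, 0, 1, 0, 0, 0, 0, 0, 0, 1, 0, 0, 0, 0, 0, 0, 1]

```text
time_s: 18.88
position: [0.454, -0.2245, 0.0042]
ee_rot: [0.389, 0.591, 0.389, -0.591]
ft_force: [-0.6, 0.4, 3.9]
width: 0.521
```

```bash
python3 go.py 0.38 -0.226 0.045 -15
```

```text
turn [-0.0461  0.     -0.0001] 8.3 deg shift [-0.1634 -0.2696  0.1225] rows 1.35
pos [ 0.454  -0.2245  0.0042] t 18.88 w 0.521 F [-0.6  0.4  3.9]
```

Emit:
drive_tool:
  plan: [0, 0, 0, -0.06, 0, 0, 1, 0, 0, 0, -0.16, 0, 0, 1, -0.02, 0, 0, -0.165, -0.12, 0.05, 1, -0.046, 0, 0, -0.2, -0.27, 0.12, 1, -0.046, 0, 0, -0.24, -0.27, 0.12, 1]

```text
time_s: 19.5
position: [0.376, -0.2254, 0.0647]
ee_rot: [-0.429, -0.56, -0.431, 0.563]
ft_force: [0.1, -0.4, -0.8]
width: 0.52
```

```bash
python3 go.py 0.39 -0.16 0.07 9
```

```text
turn [-1.341e-01 -1.000e-04  1.400e-03] 24.1 deg shift [-0.0212 -0.0145 -0.2669] rows 2.26
pos [ 0.376  -0.2254  0.0647] t 19.5 w 0.52 F [ 0.1 -0.4 -0.8]
```

Emit:
drive_tool:
  plan: [-0.05, 0, 0, -0.02, -0.015, -0.1, 1, -0.1, 0, 0, -0.02, -0.015, -0.2, 1, -0.134, 0, 0, -0.02, -0.015, -0.267, 1, -0.134, 0, 0, -0.02, -0.015, -0.267, 1, -0.134, 0, 0, -0.02, -0.015, -0.267, 1]

```text
time_s: 20.12
position: [0.3938, -0.1608, 0.069]
ee_rot: [0.538, 0.459, 0.537, -0.46]
ft_force: [0.2, 0.4, -1.2]
width: 0.519
```

```bash
python3 look.py w18 | grep green; python3 go.py 0.443 -0.102 0.045 9.5
```

```text
green 20352 [374. 225.]  0.006 rect [ 426.2 -153.9] [111. 200.] 4.0 mom [ 424.2 -147.2] 71.3
green 20352 [374. 225.]  0.016 rect [ 424.4 -151.1] [106. 192.] 4.0 mom [ 422.4 -144.6] 71.3
turn [-0.0031  0.0002  0.0001] 0.6 deg shift [ 0.0956  0.2319 -0.2021] rows 1.29
pos [ 0.3936 -0.1609  0.069 ] t 20.18 w 0.52 F [-0.4 -0.1  0.1]
```

View pics/w18.png

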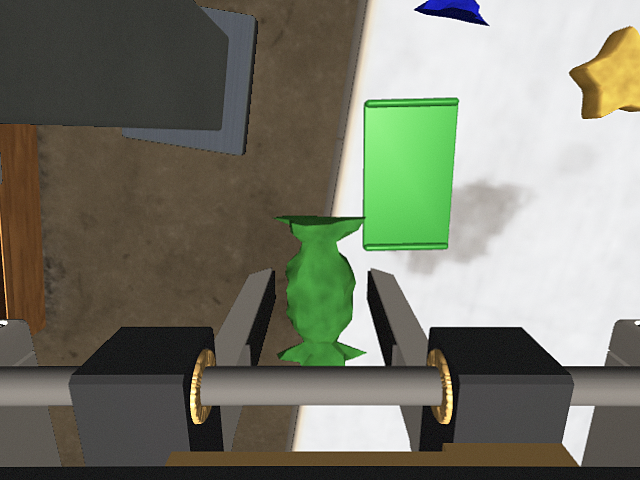

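```bash
python3 - <<'E'
from plant import ctrl
from h import *
s=ctrl.snapshot("wrist"); im=s["image"].copy()
im[:, :364]=0; im[252:]=0
for a,ce,m in blobs(im,'green',1000,70):
    cnt=max(cv2.findContours(m,0,1)[0],key=cv2.contourArea).reshape(-1,2)
    for z in (.005,.006,.008):
        r=cv2.minAreaRect((toplane(s,cnt,z)*1000).astype(np.float32)); print(a,z,np.round(r[0],1),np.round(r[1],1),r[2])
s=ctrl.snapshot("scene")
print([ (np.round(cv2.minAreaRect((toplane(s,max(cv2.findContours(m,0,1)[0],key=cv2.contourArea).reshape(-1,2),.006)*1000).astype(np.float32))[0])) for a,ce,m in blobs(s["image"],'green')])
E
```

```text
13468 0.005 [ 444.1 -104.5] [59.1 99.8] 10.467060089111328
13468 0.006 [ 443.8 -104.5] [58.9 99.4] 10.467034339904785
13468 0.008 [ 443.3 -104.3] [58.4 98.6] 10.467041015625
[array([ 433., -245.]), array([1105.,  348.]), array([1048.,  291.]), array([ 442., -104.]), array([575., 209.])]
```

```bash
python3 go.py 0.4435 -0.103 0.048 10.3
```

```text
turn [-0.0074  0.0001  0.0001] 1.3 deg shift [ 0.0835  0.2336 -0.1973] rows 1.27
pos [ 0.3935 -0.1608  0.0689] t 20.27 w 0.519 F [-0.5  0.4 -0.5]
```

Emit:
drive_tool:
  plan: [-0.007, 0, 0, 0, 0.05, -0.19, 1, -0.007, 0, 0, 0.05, 0.2, -0.197, 1, -0.007, 0, 0, 0.084, 0.234, -0.197, 1, -0.007, 0, 0, 0.084, 0.234, -0.197, 1, -0.007, 0, 0, 0.084, 0.234, -0.197, 1]

```text
time_s: 20.9
position: [0.442, -0.103, 0.0479]
ee_rot: [0.542, 0.453, 0.543, -0.454]
ft_force: [0.5, 0.1, -0.4]
width: 0.516
```

```bash
python3 look.py w19 | grep green; python3 go.py 0.4435 -0.103 0.0098 10.3
```

```text
green 14762 [323. 267.]  0.006 rect [ 446.9 -118.6] [ 60. 127.] 10.4 mom [ 446.3 -115.3] -81.0
green 14762 [323. 267.]  0.016 rect [ 446.1 -114.5] [ 57. 122.] 10.4 mom [ 445.5 -111.3] -81.0
turn [-0.0002  0.0001  0.0005] 0.1 deg shift [0.1531 0.0051 0.0009] rows 0.61
pos [ 0.4423 -0.103   0.0481] t 20.95 w 0.521 F [-0.2  0.4  0. ]
```

View pics/w19.png

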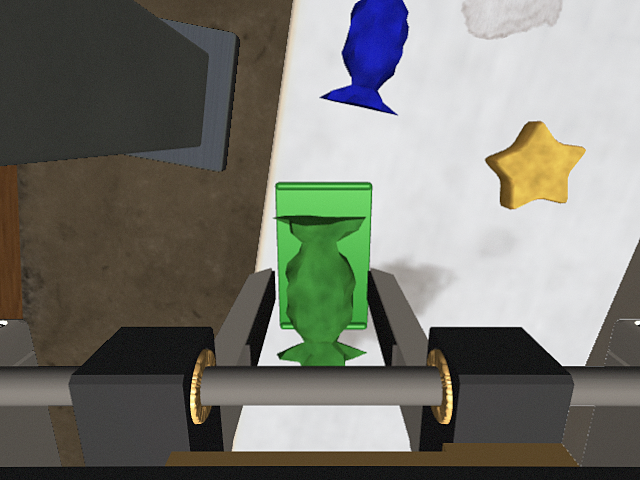

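Emit:
drive_tool:
  plan: [0, 0, 0, 0.09, 0.006, 0, 1, 0, 0, 0, 0.14, 0.006, 0, 1, 0, 0, 0, 0.153, 0.006, 0, 1, 0, 0, 0, 0.153, 0.006, 0, 1, 0, 0, 0, 0.153, 0.006, 0, 1]

```text
time_s: 21.58
position: [0.4455, -0.1019, 0.0101]
ee_rot: [0.543, 0.453, 0.543, -0.453]
ft_force: [-0.4, 0.1, -0.7]
width: 0.519
```

```bash
python3 go.py 0.4435 -0.103 0.0095 10.3
```

```text
turn [ 0.0003  0.0001 -0.0002] 0.1 deg shift [ 0.0025 -0.0085  0.0029] rows 0.04
pos [ 0.4455 -0.1019  0.0101] t 21.57 w 0.519 F [-0.4  0.1 -0.7]
```

Emit:
drive_tool:
  plan: [0, 0, 0, 0.002, -0.006, 0.003, 1, 0, 0, 0, 0.002, -0.006, 0.003, -1, 0, 0, 0, 0.002, -0.006, 0.003, -1, 0, 0, 0, 0.002, -0.006, 0.003, -1, 0, 0, 0, 0.002, -0.006, 0.003, -1]

```text
time_s: 22.2
position: [0.4439, -0.1028, 0.0092]
ee_rot: [0.543, 0.453, 0.543, -0.453]
ft_force: [-0.6, -0.1, -0.7]
width: 0.907
```

Emit:
drive_tool:
  plan: [0, 0, 0, 0, 0, 0, -1, 0, 0, 0, 0, 0, 0, -1, 0, 0, 0, -0.1, 0, 0, -1, 0, 0, 0, -0.28, 0, 0, -1, 0, 0, 0, -0.28, 0, 0, -1]

```text
time_s: 22.82
position: [0.4459, -0.1032, 0.0815]
ee_rot: [0.545, 0.454, 0.541, -0.452]
ft_force: [-0.1, -0.4, -0.3]
width: 0.999
```

```bash
python3 look.py w20 | grep -v EDGE; python3 chk.py 443.8 -104.5 100.3 75; python3 go.py 0.385 -0.03 0.07 0
```

```text
green 10233 [317. 239.]  0.006 rect [ 444.4 -104.2] [59. 98.] 10.3 mom [ 444.4 -104.2] -79.7
green 10233 [317. 239.]  0.016 rect [ 443.9 -101.2] [56. 95.] 10.3 mom [ 443.9 -101.2] -79.7
yellow 3082 [503. 162.]  0.006 rect [559.7 -27. ] [48. 51.] 71.9 mom [560.2 -24.7] 15.4
yellow 3082 [503. 162.]  0.016 rect [554.7 -27. ] [46. 49.] 71.9 mom [555.2 -24.8] 15.4
[ 0.4448 -0.1032  0.0803] 22.875
5 [[317.9, 192.4], [318.0, 290.6]]
12 [[317.9, 194.0], [318.0, 294.6]]
20 [[317.8, 195.9], [317.9, 299.3]]
28 [[317.8, 197.9], [317.9, 304.4]]
37 [[317.7, 200.4], [317.8, 310.5]]
turn [ 0.0574  0.0001 -0.0002] 10.3 deg shift [ 0.0372 -0.1794 -0.33  ] rows 1.51
pos [ 0.4439 -0.1031  0.0794] t 22.93 w 0.995 F [-0.3  0.9 -0.2]
```

View pics/w20.png

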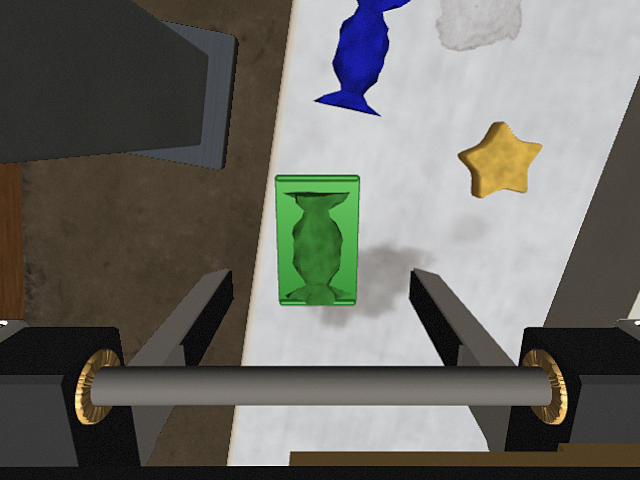

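Emit:
drive_tool:
  plan: [0.02, 0, 0, 0, -0.18, 0, -1, 0.04, 0, 0, 0, -0.18, -0.2, -1, 0.057, 0, 0, 0, -0.18, -0.33, -1, 0.057, 0, 0, 0, -0.18, -0.33, -1, 0.057, 0, 0, 0, -0.18, -0.33, -1]

```text
time_s: 23.55
position: [0.3845, -0.0303, 0.0786]
ee_rot: [0.5, 0.499, 0.501, -0.5]
ft_force: [-0.5, -0.2, -0.4]
width: 1.004
```

```bash
python3 fit.py w21 blue 67 46 16 450 18 73 91;python3 look.py w21 | grep blue;  python3 go.py 0.451 0.02 0.055 -8
```

```text
dist 6.5 area 4203 bbox [380. 115.] [456. 222.]
73 L 74.1 W 53.0 [449.9  23.4]
76 L 72.7 W 50.1 [450.   23.5]
79 L 71.1 W 47.1 [450.   23.6]
82 L 70.4 W 44.0 [450.   23.3]
85 L 69.5 W 42.2 [449.3  23.1]
88 L 69.2 W 42.9 [447.9  22.9]
mom 449.01664694413154 22.763094491025893 85.4957027156751
[ 0.3846 -0.0307  0.0787] 23.6
blue 4107 [418. 168.]  0.006 rect [451.6  22. ] [72. 43.] 85.9 mom [451.7  21.8] 85.4
blue 4107 [418. 168.]  0.016 rect [448.9  22.9] [69. 41.] 85.9 mom [449.   22.7] 85.4
turn [0.0446 0.0002 0.0002] 8.0 deg shift [ 0.0951  0.2653 -0.2031] rows 1.39
pos [ 0.3847 -0.0308  0.0788] t 23.65 w 0.999 F [0.1 0.1 0.7]
```

View pics/w21.png

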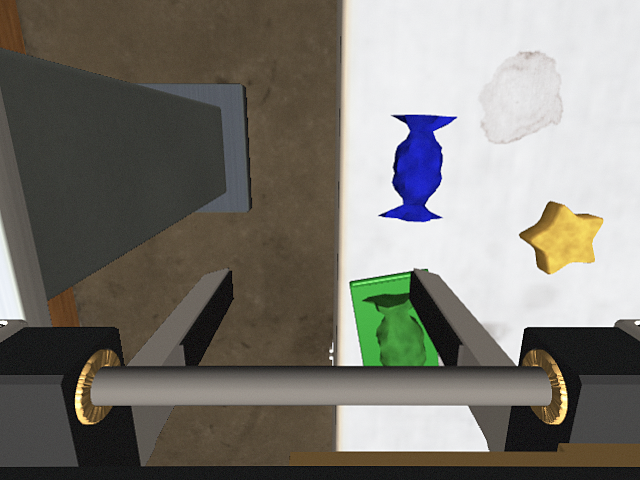

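```bash
python3 go.py 0.449 0.023 0.05 -6.5
```

```text
turn [0.0362 0.0001 0.0002] 6.5 deg shift [ 0.1151  0.2573 -0.2151] rows 1.42
pos [ 0.3847 -0.0308  0.0788] t 23.65 w 0.999 F [0.1 0.1 0.7]
```

Emit:
drive_tool:
  plan: [0.02, 0, 0, 0.05, 0.05, -0.15, -1, 0.036, 0, 0, 0.115, 0.2, -0.215, -1, 0.036, 0, 0, 0.115, 0.257, -0.215, -1, 0.036, 0, 0, 0.115, 0.257, -0.215, -1, 0.036, 0, 0, 0.115, 0.257, -0.215, -1]

```text
time_s: 24.28
position: [0.4474, 0.0227, 0.0507]
ee_rot: [-0.471, -0.527, -0.471, 0.528]
ft_force: [-0.3, -0.4, -0.2]
width: 1.002
```

```bash
python3 fit.py w22 blue 67 46 16 450 22 73 91;  python3 go.py 0.449 0.023 0.003 -6.5
```

```text
dist 1.2 area 4402 bbox [294. 204.] [358. 315.]
73 L 76.1 W 50.3 [451.9  22.4]
76 L 75.5 W 47.5 [451.9  22.1]
79 L 74.8 W 44.6 [452.   21.9]
82 L 73.8 W 41.6 [452.   21.6]
85 L 73.1 W 40.6 [451.1  21.5]
88 L 72.7 W 40.8 [449.7  21.3]
mom 448.68677624435344 20.436861211722256 86.11579902050892
[0.4475 0.0229 0.0508] 24.325
turn [0.0002 0.0002 0.0004] 0.1 deg shift [ 0.191   0.0061 -0.0014] rows 0.76
pos [0.4475 0.0229 0.0508] t 24.32 w 1.0 F [ 0.5 -0.1  0.8]
```

View pics/w22.png

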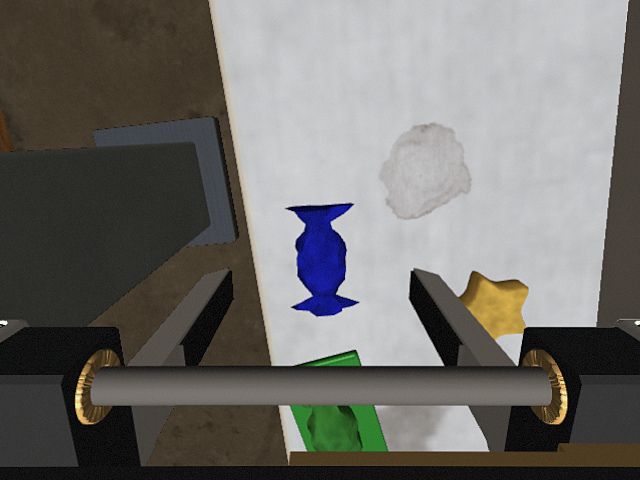

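```bash
python3 go.py 0.4503 0.022 0.003 -4.5
```

```text
turn [-0.0109  0.0002  0.0004] 2.0 deg shift [0.191  0.0118 0.002 ] rows 0.77
pos [0.4475 0.0229 0.0508] t 24.32 w 1.0 F [ 0.5 -0.1  0.8]
```

Emit:
drive_tool:
  plan: [-0.011, 0, 0, 0.1, 0.012, 0.002, -1, -0.011, 0, 0, 0.17, 0.01, 0.002, -1, -0.011, 0, 0, 0.19, 0.01, 0.002, -1, -0.011, 0, 0, 0.19, 0.01, 0.002, -0.4, -0.011, 0, 0, 0.19, 0.01, 0.002, 1]

```text
time_s: 24.95
position: [0.4511, 0.0229, 0.0034]
ee_rot: [0.48, 0.519, 0.48, -0.519]
ft_force: [-0.3, 1.1, -0.7]
width: 0.819
```

Emit:
drive_tool:
  plan: [0, 0, 0, 0, 0, 0, 1, 0, 0, 0, 0, 0, 0, 1, 0, 0, 0, 0, 0, 0, 1, 0, 0, 0, 0, 0, 0, 1, 0, 0, 0, 0, 0, 0, 1]

```text
time_s: 25.58
position: [0.4514, 0.0234, 0.0031]
ee_rot: [0.481, 0.519, 0.48, -0.519]
ft_force: [-0.1, 1.2, 3.2]
width: 0.492
```

```bash
python3 go.py 0.38 0.03 0.045 -2
```

```text
turn [-0.0133 -0.     -0.0001] 2.4 deg shift [-0.1676 -0.2868 -0.0046] rows 1.33
pos [0.4514 0.0234 0.0031] t 25.57 w 0.492 F [-0.1  1.2  3.2]
```

Emit:
drive_tool:
  plan: [0, 0, 0, -0.06, 0, 0, 1, 0, 0, 0, -0.16, 0, 0, 1, 0, 0, 0, -0.17, -0.12, 0, 1, 0, 0, 0, -0.25, -0.26, 0, 1, 0, 0, 0, -0.34, -0.26, 0, 1]

```text
time_s: 26.2
position: [0.3826, 0.0279, 0.0881]
ee_rot: [-0.48, -0.517, -0.482, 0.52]
ft_force: [0.4, 0.2, 0.9]
width: 0.495
```

```bash
python3 go.py 0.385 0.27 0.09 -1
```

```text
turn [-0.0183  0.0006  0.0016] 3.3 deg shift [-0.0093 -0.063  -0.9663] rows 3.87
pos [0.3826 0.0279 0.0881] t 26.2 w 0.495 F [0.4 0.2 0.9]
```

Emit:
drive_tool:
  plan: [-0.018, 0, 0, 0, -0.06, -0.97, 1, -0.018, 0, 0, 0, -0.06, -0.97, 1, -0.018, 0, 0, 0, -0.06, -0.97, 1, -0.018, 0, 0, 0, -0.06, -0.97, 1, -0.018, 0, 0, 0, -0.06, -0.97, 1]

```text
time_s: 26.82
position: [0.3897, 0.2771, 0.0881]
ee_rot: [0.496, 0.505, 0.498, -0.502]
ft_force: [-0.5, -0.6, -0.6]
width: 0.487
```

```bash
python3 go.py 0.40 0.365 0.09 -0.7
```

```text
turn [-0.0001 -0.0014 -0.0004] 0.3 deg shift [-0.0058  0.0367 -0.3522] rows 1.42
pos [0.3897 0.2771 0.0881] t 26.82 w 0.487 F [-0.5 -0.6 -0.6]
```

Emit:
drive_tool:
  plan: [0, 0, 0, 0, 0.037, -0.352, 1, 0, 0, 0, 0, 0.037, -0.352, 1, 0, 0, 0, 0, 0.037, -0.352, 1, 0, 0, 0, 0, 0.037, -0.352, 1]

```text
time_s: 27.32
position: [0.4011, 0.3561, 0.0875]
ee_rot: [-0.495, -0.504, -0.494, 0.506]
ft_force: [0.2, -0.5, -0.6]
width: 0.492
```

```bash
python3 look.py w23 | grep blue; python3 go.py 0.52 0.365 0.05 -0.7
```

```text
blue 10478 [481. 222.]  0.006 rect [519.9 363.8] [99. 60.] 88.9 mom [519.9 363.6] 89.3
blue 10478 [481. 222.]  0.016 rect [515.5 366.4] [95. 58.] 88.9 mom [515.4 366.3] 89.3
blue 7302 [321. 294.]  0.006 rect [403.3 306.8] [119.  67.] 86.7 mom [401.1 307.5] 89.0
blue 7302 [321. 294.]  0.016 rect [403.3 311.7] [114.  64.] 86.7 mom [401.2 312.3] 89.0
turn [-0.0032  0.0009  0.0003] 0.6 deg shift [ 0.15    0.4745 -0.0465] rows 2.0
pos [0.4012 0.3561 0.0876] t 27.38 w 0.491 F [ 0.5  0.1 -0.3]
```

View pics/w23.png

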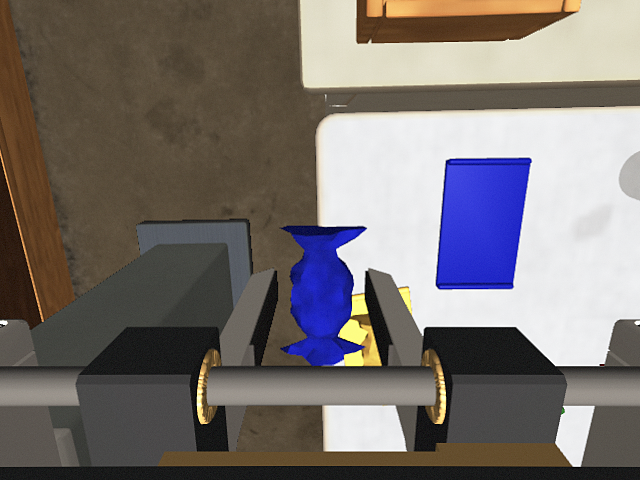

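Emit:
drive_tool:
  plan: [0, 0, 0, 0, 0.2, -0.047, 1, 0, 0, 0, 0.05, 0.4, -0.047, 1, -0.003, 0, 0, 0.15, 0.474, -0.047, 1, -0.003, 0, 0, 0.15, 0.474, -0.047, 1, -0.003, 0, 0, 0.15, 0.474, -0.047, 1]

```text
time_s: 28.0
position: [0.5188, 0.3678, 0.0509]
ee_rot: [-0.497, -0.502, -0.497, 0.503]
ft_force: [-0.2, -0.1, 0.2]
width: 0.49
```

```bash
python3 look.py w24 | grep blue; python3 go.py 0.5200 0.3655 0.0088 -0.9
```

```text
blue 14048 [323. 268.]  0.006 rect [521.1 349.4] [127.  59.] 89.4 mom [520.8 355.2] 89.2
blue 14048 [323. 268.]  0.016 rect [521.  353.7] [121.  57.] 89.4 mom [520.7 359.2] 89.2
turn [ 0.0018 -0.0001  0.0001] 0.3 deg shift [0.1703 0.0049 0.012 ] rows 0.68
pos [0.5188 0.3685 0.0514] t 28.05 w 0.489 F [-1.6 -0.2  0.3]
```

View pics/w24.png

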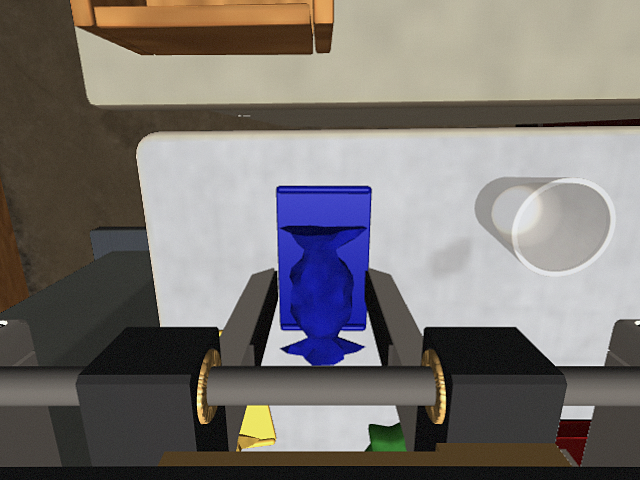

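```bash
python3 - <<'E'
from plant import ctrl
from h import *
s=ctrl.snapshot("wrist"); 
for z in (0,.05,.07,.09,.11): print(z,toplane(s,[(513,230),(563,225),(563,277),(613,225)],z).round(3).tolist())
print(toplane(s,[(517,212),(492,212)],0.0).round(3))
s=ctrl.snapshot("scene"); c=(0.665,0.385)
for z in (.0,.05,.07,.09,.11):print(z,proj(s,[[*c,z]]).round())
E
python3 go.py 0.5200 0.3655 0.0088 -0.9
```

```text
0 [[0.646, 0.383], [0.678, 0.386], [0.684, 0.349], [0.71, 0.386]]
0.05 [[0.618, 0.396], [0.644, 0.399], [0.648, 0.37], [0.669, 0.398]]
0.07 [[0.608, 0.402], [0.63, 0.404], [0.634, 0.378], [0.652, 0.404]]
0.09 [[0.597, 0.407], [0.616, 0.409], [0.62, 0.387], [0.636, 0.409]]
0.11 [[0.586, 0.412], [0.603, 0.414], [0.606, 0.395], [0.62, 0.414]]
[[0.647 0.395]
 [0.631 0.395]]
0.0 [[118. 341.]]
0.05 [[109. 326.]]
0.07 [[106. 320.]]
0.09 [[102. 314.]]
0.11 [[ 99. 307.]]
turn [ 0.002  -0.0003 -0.0002] 0.4 deg shift [0.1714 0.0033 0.0141] rows 0.69
pos [0.5192 0.369  0.0517] t 28.15 w 0.491 F [-1.  -0.6 -1. ]
```

Emit:
drive_tool:
  plan: [0.002, 0, 0, 0.1, 0.003, 0.013, 1, 0.002, 0, 0, 0.15, 0.003, 0.013, 1, 0.002, 0, 0, 0.17, 0.003, 0.013, 1, 0.002, 0, 0, 0.17, 0.003, 0.013, 1, 0.002, 0, 0, 0.17, 0.003, 0.013, 1]

```text
time_s: 28.78
position: [0.5208, 0.3656, 0.0085]
ee_rot: [0.496, 0.505, 0.496, -0.504]
ft_force: [0.5, -0.9, -0.5]
width: 0.482
```

```bash
python3 go.py 0.5200 0.3655 0.0088 -0.9
```

```text
turn [-0.0003 -0.0002 -0.0002] 0.1 deg shift [-0.0013 -0.0033  0.0004] rows 0.01
pos [0.5208 0.3656 0.0085] t 28.77 w 0.482 F [ 0.5 -0.9 -0.5]
```

Emit:
drive_tool:
  plan: [0, 0, 0, 0, -0.003, 0, 1, 0, 0, 0, 0, -0.003, 0, -1, 0, 0, 0, 0, -0.003, 0, -1, 0, 0, 0, 0, -0.003, 0, -1, 0, 0, 0, 0, -0.003, 0, -1]

```text
time_s: 29.4
position: [0.5199, 0.3651, 0.008]
ee_rot: [0.496, 0.504, 0.496, -0.504]
ft_force: [-0.4, 0.2, -0.1]
width: 0.877
```

Emit:
drive_tool:
  plan: [0, 0, 0, 0, 0, 0, -1, 0, 0, 0, 0, 0, 0, -1, 0, 0, 0, -0.1, 0, 0, -1, 0, 0, 0, -0.35, 0, 0, -1, 0, 0, 0, -0.35, 0, 0, -1]

```text
time_s: 30.02
position: [0.5228, 0.3678, 0.1004]
ee_rot: [0.496, 0.508, 0.495, -0.501]
ft_force: [-0.3, -0.1, -0.3]
width: 0.999
```

```bash
python3 look.py w25 | grep -v EDGE; python3 chk.py 519.9 363.7 89.1 67; python3 go.py 0.385 0.3 0.15 0
```

```text
blue 8982 [317. 238.]  0.006 rect [521.  363.5] [99. 59.] 89.2 mom [521.1 363.6] 89.4
blue 8982 [317. 238.]  0.016 rect [521.1 366.4] [95. 57.] 89.2 mom [521.2 366.5] 89.4
green 1007 [380. 417.]  0.006 rect [576.  198.1] [35. 44.] 63.0 mom [575.1 197.6] 3.7
green 1007 [380. 417.]  0.016 rect [574.  207.1] [33. 42.] 63.0 mom [573.2 206.6] 3.7
yellow 2834 [239. 337.]  0.006 rect [449.4 285.2] [63. 60.] 88.7 mom [454.3 279.8] 64.6
yellow 2834 [239. 337.]  0.016 rect [452.1 291. ] [60. 58.] 88.7 mom [456.9 285.8] 64.6
orange 432 [188.  67.]  0.006 rect [438.4 491.6] [ 9. 54.] 87.1 mom [433.8 490.5] -7.5
orange 432 [188.  67.]  0.016 rect [441.5 489.8] [ 8. 52.] 87.1 mom [437.  488.8] -7.5
[0.5213 0.3663 0.0978] 30.075
5 [[317.4, 196.6], [317.7, 279.3]]
12 [[317.4, 198.1], [317.7, 282.7]]
20 [[317.3, 200.0], [317.6, 286.8]]
28 [[317.3, 202.0], [317.6, 291.2]]
37 [[317.2, 204.4], [317.5, 296.3]]
turn [-0.0055 -0.0002 -0.0003] 1.0 deg shift [-0.2166 -0.5358  0.2697] rows 2.55
pos [0.5201 0.3651 0.096 ] t 30.12 w 1.0 F [-0.1 -0.4 -0.5]
```

View pics/w25.png

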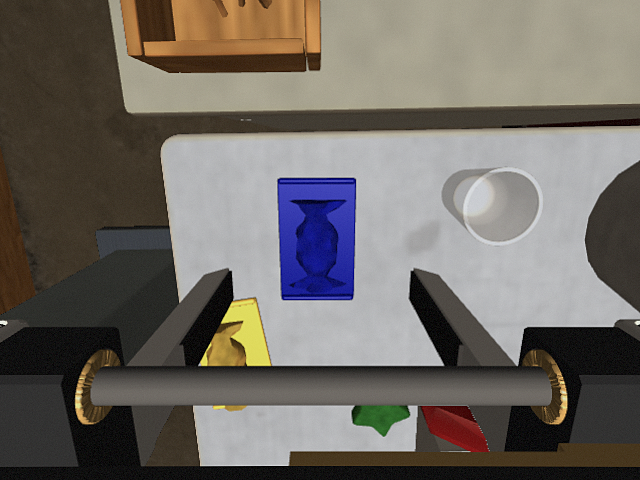

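Emit:
drive_tool:
  plan: [0, 0, 0, 0, -0.25, 0, -1, 0, 0, 0, -0.05, -0.45, 0.05, -1, 0, 0, 0, -0.2, -0.54, 0.15, -1, 0, 0, 0, -0.4, -0.54, 0.15, -1, 0, 0, 0, -0.4, -0.54, 0.15, -1]

```text
time_s: 30.75
position: [0.3852, 0.331, 0.1974]
ee_rot: [0.496, 0.506, 0.496, -0.503]
ft_force: [0.5, 1.2, 0.4]
width: 1.0
```

Emit:
drive_tool:
  plan: [0, 0, 0, 0, 0, 0, -1, 0, 0, 0, 0, 0, 0, -1, 0, 0, 0, 0, 0, 0, -1]

```text
time_s: 31.12
position: [0.3837, 0.3295, 0.1942]
ee_rot: [-0.496, -0.503, -0.496, 0.505]
ft_force: [-0.4, 0.1, -0.6]
width: 1.003
```

```bash
python3 go.py 0.385 0.3 0.15 0; python3 - <<'E'
from plant import ctrl
from h import *
a=ctrl.snapshot("scene")["image"][:,:,::-1]; b=ctrl.snapshot("side")["image"][:,:,::-1]
cv2.imwrite("pics/end.png",np.hstack([cv2.resize(a[140:430,120:450],(430,378),interpolation=2),cv2.resize(b[160:400,240:400],(252,378),interpolation=2)]))
E
```

```text
turn [-0.0054  0.0005  0.0007] 1.0 deg shift [0.1769 0.0075 0.1175] rows 0.85
pos [0.3837 0.3295 0.1942] t 31.12 w 1.003 F [-0.4  0.1 -0.6]
```

View pics/end.png

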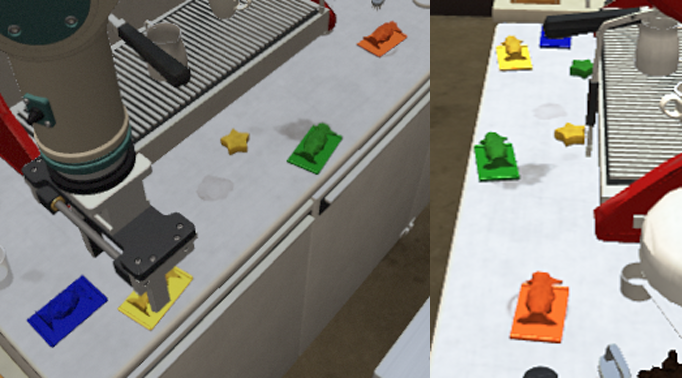

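All four sweets lie on their own trays and the gripper is clear of them, so I'm handing in.

```bash
python3 - <<'E'
from plant import ctrl
print(ctrl.sign_off())
E
```

```text
the job is handed in; nothing more can be done
None
```

All four twist-wrapped sweets (yellow, orange, green and blue, in that order) now lie on the trays of their own colours, upright as they were found. I signed off at about 31 s of the 122 s allowed, with the gripper open and clear of everything; `ctrl.sign_off()` gives no verdict.

- **Placement:** After each release I compared the wrist picture with the projected ends of a centred sweet. Each sweet was within about 1–2 mm of centre, lengthwise along its tray and flat between the end lips. Blue showed the largest difference, about 2 px at its far end. For yellow I only saw the bottom of the sweet again afterwards.
- **Bystanders:** The scene and side pictures show both star sweets in place; I never touched them.
- **Forces:** The wrist force at the end of each move stayed below about 6 N.
- **Disagreements:** Sweet outlines in the near and far wrist views differed by 1–2 mm along the length, so I allowed 0.6–2 mm when placing. No check failed.

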